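# Hang up the spanners and add an hour to the air filter's run-on timer

## Task

Close down the router bench: hang every spanner that lies on the bench by its ring on the sloping peg rack, one to a peg, with the ring down against the board. Only when all of them hang, add one hour to the air filter's run-on timer by turning its selector four clicks clockwise, seen from above, from where it stands now. Leave the other things on the bench where they are.

Things in the scene. Friction and masses are not known exactly. Their poses are not given: they have to be found in the camera images.
- spanner_a: steel spanner lying flat, 152 mm long and 10 mm thick (130 g, it varies): a closed ring eye at its +x end (outside 44 mm, hole 26 mm across), an open jaw 34 mm wide at its -x end, reaching 68 mm from the origin; between them a straight shank 16 mm wide (from about x = -32 to +40 mm). Origin under the middle of the shank, near the balance point; x runs along the shank to the ring, z up through its thickness when face up (both faces are alike). None: not there today.
- ring_a (a point): centre of the ring's hole of spanner_a, at half thickness: 62 mm along +x from the spanner's origin and 5 mm above its underside
- spanner_b: steel spanner lying flat, 168 mm long and 10 mm thick (150 g, it varies): a closed ring eye at its +x end (outside 44 mm, hole 26 mm across), an open jaw 34 mm wide at its -x end, reaching 76 mm from the origin; between them a straight shank 16 mm wide (from about x = -40 to +48 mm). Origin under the middle of the shank, near the balance point; x runs along the shank to the ring, z up through its thickness when face up (both faces are alike). None: not there today.
- ring_b (a point): centre of the ring's hole of spanner_b, at half thickness: 70 mm along +x from the spanner's origin and 5 mm above its underside
- spanner_c: steel spanner lying flat, 184 mm long and 10 mm thick (170 g, it varies): a closed ring eye at its +x end (outside 44 mm, hole 26 mm across), an open jaw 34 mm wide at its -x end, reaching 84 mm from the origin; between them a straight shank 16 mm wide (from about x = -48 to +56 mm). Origin under the middle of the shank, near the balance point; x runs along the shank to the ring, z up through its thickness when face up (both faces are alike). None: not there today.
- ring_c (a point): centre of the ring's hole of spanner_c, at half thickness: 78 mm along +x from the spanner's origin and 5 mm above its underside
- spanner_d: steel spanner lying flat, 200 mm long and 10 mm thick (190 g, it varies): a closed ring eye at its +x end (outside 44 mm, hole 26 mm across), an open jaw 34 mm wide at its -x end, reaching 92 mm from the origin; between them a straight shank 16 mm wide (from about x = -56 to +64 mm). Origin under the middle of the shank, near the balance point; x runs along the shank to the ring, z up through its thickness when face up (both faces are alike). None: not there today.
- ring_d (a point): centre of the ring's hole of spanner_d, at half thickness: 86 mm along +x from the spanner's origin and 5 mm above its underside
- spanner_e: steel spanner lying flat, 136 mm long and 10 mm thick (110 g, it varies): a closed ring eye at its +x end (outside 44 mm, hole 26 mm across), an open jaw 34 mm wide at its -x end, reaching 60 mm from the origin; between them a straight shank 16 mm wide (from about x = -24 to +32 mm). Origin under the middle of the shank, near the balance point; x runs along the shank to the ring, z up through its thickness when face up (both faces are alike). None: not there today.
- ring_e (a point): centre of the ring's hole of spanner_e, at half thickness: 54 mm along +x from the spanner's origin and 5 mm above its underside
- peg1: steel peg 1 of 5 in a row (peg1 at the +y end, 65 mm apart), 10 mm in diameter, standing 40 mm straight out of the sloping board. Origin where it leaves the board's face; z along the peg, outwards (tilted 35 degrees from vertical); x straight up the slope, y across the board
- peg2: steel peg 2 of 5 in a row (peg1 at the +y end, 65 mm apart), 10 mm in diameter, standing 40 mm straight out of the sloping board. Origin where it leaves the board's face; z along the peg, outwards (tilted 35 degrees from vertical); x straight up the slope, y across the board
- peg3: middle peg of the five, like the others; 80 mm up the slope from the middle of the fixed plywood board (330 mm wide, 250 mm long up the slope, at 35 degrees to the table, its face from 22 to 165 mm above it; a ledge along the low edge stands 14 mm off the face). Origin where it leaves the board's face; z along the peg, outwards (tilted 35 degrees from vertical); x straight up the slope, y across the board
- peg4: steel peg 4 of 5 in a row (peg1 at the +y end, 65 mm apart), 10 mm in diameter, standing 40 mm straight out of the sloping board. Origin where it leaves the board's face; z along the peg, outwards (tilted 35 degrees from vertical); x straight up the slope, y across the board
- peg5: steel peg 5 of 5 in a row (peg1 at the +y end, 65 mm apart), 10 mm in diameter, standing 40 mm straight out of the sloping board. Origin where it leaves the board's face; z along the peg, outwards (tilted 35 degrees from vertical); x straight up the slope, y across the board
- timer (a joint): run-on timer selector, rad: grows clockwise seen from above; eight click positions every 0.524 rad (30 degrees), at 0, 0.524, .. 3.665, with stops 0.12 rad beyond the first and last; each position pulls the selector to itself when let go within some 12 degrees of it; it takes about 0.17 N m to pass from one to the next. At the start it stands at the second position; the box, and so the dial, is turned differently each time.
- timer_grip (a point): on the selector's axis, in the middle of its bar grip's height, 90 mm above the table. The grip is an upright bar 58 mm long, 14 mm thick, from 70 to 102 mm above the table, on a disc 52 mm across; the bar lies along the pointer line. It stands in the middle of the top of a fixed grey control box, 110 x 110 x 60 mm, inside a dial of eight white marks
- timer_pointer (a point): pointer end of the bar grip (white line on top), 30 mm from the axis, 100 mm above the table
- glue: bystander, not part of the job: white glue bottle, 64 mm across, 170 mm tall; origin under its middle
- tin_a: bystander, not part of the job: tin, 80 mm across, 85 mm tall; origin under its middle
- tin_b: bystander, not part of the job: tin, 68 mm across, 70 mm tall; origin under its middle
- brush_cup: bystander, not part of the job: yellow cup of brushes, 84 mm across, about 200 mm tall with the brushes; origin under its middle
- offcut: bystander, not part of the job: offcut of wood, 70 x 45 x 25 mm; origin under its middle
- tape_measure: bystander, not part of the job: tape measure, 70 x 35 x 65 mm; origin under its middle
There are look-alikes about, which are no part of the job. Leave any brown or orange look-alike of the spanner_e alone.

How it is judged (in metres and radians):
On the way, in this order (a step that is already met when the one before it is completed fails the run):
1. every spanner hangs by its ring on a peg (((distance between ring_a and peg1 below 0.017 m and z of ring_a in the frame of peg1 below 0.01 m) or (distance between ring_a and peg2 below 0.017 m and z of ring_a in the frame of peg2 below 0.01 m) or (distance between ring_a and peg3 below 0.017 m and z of ring_a in the frame of peg3 below 0.01 m) or (distance between ring_a and peg4 below 0.017 m and z of ring_a in the frame of peg4 below 0.01 m) or (distance between ring_a and peg5 below 0.017 m and z of ring_a in the frame of peg5 below 0.01 m)) and ((distance between ring_b and peg1 below 0.017 m and z of ring_b in the frame of peg1 below 0.01 m) or (distance between ring_b and peg2 below 0.017 m and z of ring_b in the frame of peg2 below 0.01 m) or (distance between ring_b and peg3 below 0.017 m and z of ring_b in the frame of peg3 below 0.01 m) or (distance between ring_b and peg4 below 0.017 m and z of ring_b in the frame of peg4 below 0.01 m) or (distance between ring_b and peg5 below 0.017 m and z of ring_b in the frame of peg5 below 0.01 m)) and ((distance between ring_c and peg1 below 0.017 m and z of ring_c in the frame of peg1 below 0.01 m) or (distance between ring_c and peg2 below 0.017 m and z of ring_c in the frame of peg2 below 0.01 m) or (distance between ring_c and peg3 below 0.017 m and z of ring_c in the frame of peg3 below 0.01 m) or (distance between ring_c and peg4 below 0.017 m and z of ring_c in the frame of peg4 below 0.01 m) or (distance between ring_c and peg5 below 0.017 m and z of ring_c in the frame of peg5 below 0.01 m)) and ((distance between ring_d and peg1 below 0.017 m and z of ring_d in the frame of peg1 below 0.01 m) or (distance between ring_d and peg2 below 0.017 m and z of ring_d in the frame of peg2 below 0.01 m) or (distance between ring_d and peg3 below 0.017 m and z of ring_d in the frame of peg3 below 0.01 m) or (distance between ring_d and peg4 below 0.017 m and z of ring_d in the frame of peg4 below 0.01 m) or (distance between ring_d and peg5 below 0.017 m and z of ring_d in the frame of peg5 below 0.01 m)) and ((distance between ring_e and peg1 below 0.017 m and z of ring_e in the frame of peg1 below 0.01 m) or (distance between ring_e and peg2 below 0.017 m and z of ring_e in the frame of peg2 below 0.01 m) or (distance between ring_e and peg3 below 0.017 m and z of ring_e in the frame of peg3 below 0.01 m) or (distance between ring_e and peg4 below 0.017 m and z of ring_e in the frame of peg4 below 0.01 m) or (distance between ring_e and peg5 below 0.017 m and z of ring_e in the frame of peg5 below 0.01 m))), for 0.2 s.
2. the selector stands four clicks clockwise of its start (distance of timer_pointer from where it was at the start of the episode between 0.0497 and 0.0539 m), for 0.2 s.
At the end, for the whole second after the job is handed in: Each spanner present hangs on a peg of the rack (centre of its ring within 17 mm of the peg's foot and less than 10 mm off the board's face, so one to a peg) and is at rest; the selector stands still at four clicks (120 degrees, within 8 degrees) clockwise of its start (all of step 1 and all of step 2 and linear speed of each of spanner_a, spanner_b, spanner_c, spanner_d, spanner_e below 0.03 m/s and velocity of joint timer between -0.1 and 0.1 rad/s); the robot touches nothing.
It fails at once if a bystander is pushed away by more than 50 mm or knocked over (distance of any of glue, tin_a, tin_b, brush_cup, offcut, tape_measure from where it was at the start of the episode above 0.05 m or angle between any of glue, tin_a, tin_b, brush_cup, offcut, tape_measure's own z axis and vertical above 0.6 rad).
Of spanner_a, spanner_b, spanner_c, spanner_d, spanner_e only 3 to 5 are there at a start; the rules pass over those that are not, and their reading is None.
At some moment in a run one of spanner_a, spanner_b, spanner_c, spanner_d, spanner_e may be knocked a few centimetres aside while the robot is not near it.
Once in a run the grip may slacken for a moment while it holds something.
It also fails if it takes over 210 s, if anything falls off the work surface, if the arm or the gripper's body presses on something with over 40 N, if the wrist force passes 120 N, or if a joint passes its speed limit or range.

## Robot

A 6-joint arm with a two-finger parallel gripper is mounted at the origin on the work surface. World frame = base frame: x ahead of the robot, y to its left, z up, the work surface at z = 0. Lengths are in m, angles in degrees, forces in N, time in s.
With the tool pointing down it reaches from about 0.375 to 0.9 m from the base axis. Payload 3.1 kg.
Tool frame: the origin (TCP) lies at the very end of the fingers, on their centre line; the grasp point (between the pads) lies 19 mm behind it; z points along the fingers, y is the line along which they close (so a half turn about z gives the same grasp; the last joint's range is limited). The gripper opens to 87 mm and grips with 3 to 60 N. Pads are 19 mm wide; open, the fingers measure 117 mm over their backs; the gripper's body (75 mm by 190 mm) begins 51 mm behind the grasp point.
Start: joints at [-77.034, 30.224, 82.088, -0, 67.689, -10.227], TCP at [0.246, -0.574, 0.223] pointing down, gripper open.
Joint ranges: [-176.69, 176.69], [-43.24, 126.21], [12.49, 139.97], [-82, 262], [0, 151.66], [-163.58, 163.58]. Speed limits (degrees/s): [159.86, 159.86, 180, 180, 180, 180].

## Interface

Orientations are given as a 3x3 rotation matrix whose columns are the frame's x, y, z axes.
In Python, from rig import * gives the robot as it stands.
- The arm moves only by the tool jog_arm, never from a script. Its arguments are lists of equal length, an entry for each row: "delta_pos": the shift along the world's x, y, z in cm, a list of three; "turn": the turn about the world's z in degrees; "grip": the closure, from 0 (fully open) to 1 (shut). In form: {"delta_pos": [[x, y, z], ...], "turn": [turn, ...], "grip": [grip, ...]}. A call has 1 to 12 rows; each row is the pose to reach, as a shift and turn from the pose commanded when the call began; what a row does not reach only later rows make up. A row lasts 1/8 s, in which the tool goes at most 62.5 mm and 10.7 degrees, less where a joint would pass 70% of its speed; a pose out of reach is approached as far as the arm can. A call with a gripper value outside its range is refused whole. The fingers move at their own pace and stop on an object; the grip force is fixed at half the most. Time passes only in rows, so rows that repeat a pose let the fingers close. It gives the time, the measured TCP pose, the force, the opening and the grip force at its end, in the units of the state.
- read_state(): the state, without advancing time (a new reading comes with each control period).
- capture(name): name is "scene" or "top"; returns a dict with "color" (420x560x3 uint8, blue, green, red), "fovy" (degrees; the focal length in pixels is half the picture's height over the tangent of half this angle, whatever the lens; pixels are square), "cx", "cy" (the principal point, pixels), "camera_from_world" (4x4, takes a point from world to camera coordinates). Camera axes: x right, y up, looking along -z (the intrinsics and any distortion apply to the point x, -y, -z); pixel columns grow to the right and rows downward; lengths in m; the calibration is good to about 2 mm. A picture is of the moment at which its call begins. There is no depth.
- hand_in(): hands the job in; it is judged then, once.
The state is a dict: "time_s": time; "joint_positions": joint angles; "qvel": joint speeds; "tau": joint torques, N m; "position": TCP position; "tcp_rot": TCP orientation; "force": force on the tool from outside, world axes, zero at the start; "moment": the same for the moment, N m; "opening": opening from 0.0 (shut) to 1.0 (fully open); "grasp_force": force on a finger pad.
Only numpy, scipy, OpenCV 4.12 (cv2) and the standard library are available. Lean on these libraries where they do the work, as an engineer would, in place of code of your own. Each camera call takes 0.05 s, during which the arm holds its last target. There are 200 camera calls.

## Working session

There is one attempt and no reset: what is moved stays moved. The work goes in short steps, Python scripts to look and compute and a tool call to move; the robot and the scene stay as the last step left them, time stands still between calls to the robot, and variables do not carry over. Pictures are saved under pics/ and viewed, at most 14 in all, crops included, and the job is handed in when it is done.

Besides the shell and the picture viewer there is one more tool, called after "Request:" as a command line: name --pt "numbers of a row" for each row, then --argument value for the rest. jog_arm: Moves the arm, as the interface text tells. Its arguments: {"type":"object","properties":{"delta_pos":{"type":"array"},"turn":{"type":"array"},"grip":{"type":"array"}},"required":["delta_pos","turn","grip"]}

```bash
mkdir -p pics; ls; python3 - <<'E'
from rig import *
import cv2
s=read_state(); print(s['time_s'],s['position'],s['opening'],s['tcp_rot'])
for n in("scene","top"):
    c=capture(n); cv2.imwrite(f"pics/{n}0.png",c["color"]); print(n,c["fovy"],c["cx"],c["cy"],c["camera_from_world"].tolist() if hasattr(c["camera_from_world"],'tolist') else c["camera_from_world"],[k for k in c])
E
```

```text
pics
0.0 [ 0.24598708 -0.57375568  0.22158191] 1.0007228597116269 [[ 9.19199107e-01  3.93792804e-01 -4.78445984e-04]
 [ 3.93792907e-01 -9.19196802e-01  2.09400678e-03]
 [ 3.84818785e-04 -2.11321780e-03 -9.99997693e-01]]
scene 47.72835872397451 283.17731878745695 207.76585315603455 [[-0.8764290067552354, 0.48144397660891836, -0.009159339770056911, 0.5418335242079848], [-0.3963048891334889, -0.7103747023871514, 0.5816444077417571, 0.06656604968732337], [0.2735226333723137, 0.5133999216939537, 0.8133915966112002, -1.4562789746865177], [0.0, 0.0, 0.0, 1.0]] ['color', 'fovy', 'cx', 'cy', 'camera_from_world']
top 53.840710496390344 280.51811210321716 203.5442159146926 [[-0.03056123926367053, -0.9995275327759652, 0.003274427806516992, -0.11715211859653903], [0.9790975973142295, -0.029277215208976585, 0.20127279896476324, -0.561328131165191], [-0.20108183803658503, 0.009357130564370444, 0.9795297537693428, -1.322445157180913], [0.0, 0.0, 0.0, 1.0]] ['color', 'fovy', 'cx', 'cy', 'camera_from_world']
```

```bash
python3 - <<'E'
import cv2
for n in("scene","top"):
    i=cv2.imread(f"pics/{n}0.png"); cv2.imwrite(f"pics/{n}0b.png",cv2.resize(i,(800,600),interpolation=cv2.INTER_CUBIC))
E
```

```text
(no output)
```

View pics/top0b.png

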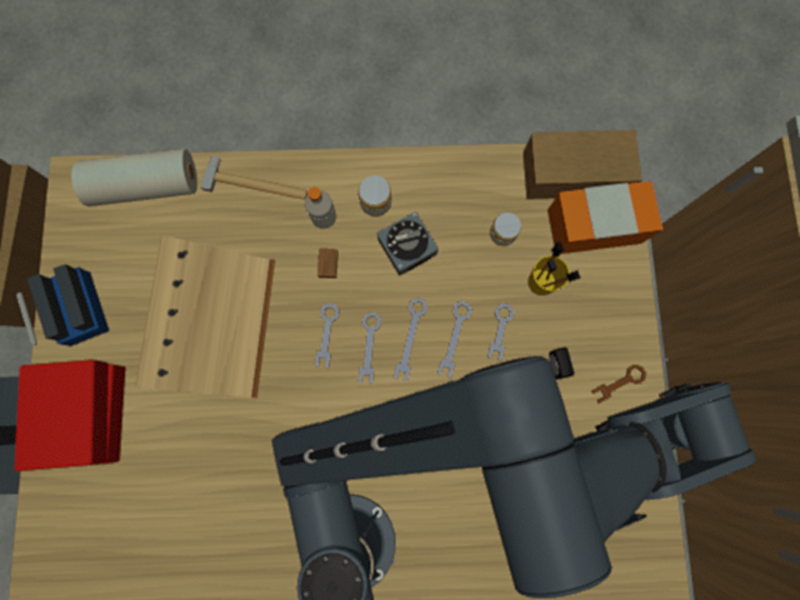

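View pics/scene0b.png

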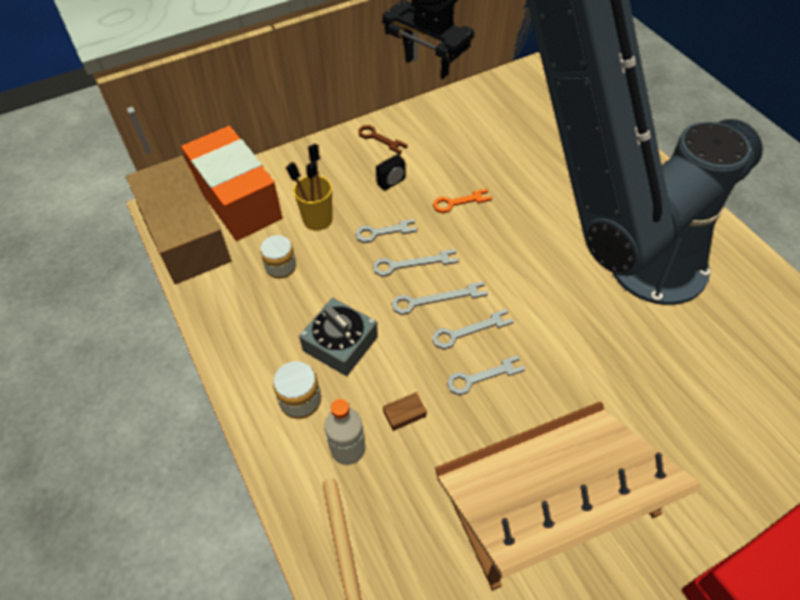

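The bench holds five grey spanners, at top-view pixels (327,335), (370,347), (411,338), (455,338) and (501,330). The look-alikes are brown at top (620,383) and orange at scene (462,200). The pegs are at top (162–182, 254–372) and the timer at (407,240). I'll choose the five grey ones and measure.

```bash
cat > h.py <<'E'
from rig import *
import cv2, numpy as np
from scipy.optimize import least_squares
def K(c): 
    f=210/np.tan(np.radians(c["fovy"]/2)); return f,c["cx"],c["cy"]
def proj(c,P):
    P=np.atleast_2d(P); M=np.array(c["camera_from_world"]); q=P@M[:3,:3].T+M[:3,3]; f,cx,cy=K(c)
    return np.c_[cx+f*q[:,0]/-q[:,2], cy+f*-q[:,1]/-q[:,2]]
def back(c,uv,z):
    uv=np.atleast_2d(uv).astype(float); M=np.array(c["camera_from_world"]); f,cx,cy=K(c); R=M[:3,:3]
    d=np.c_[(uv[:,0]-cx)/f,-(uv[:,1]-cy)/f,-np.ones(len(uv))]@R; o=-R.T@M[:3,3]
    return o+d*((z-o[2])/d[:,2])[:,None]
def cap(n,save=None):
    c=capture(n)
    if save: cv2.imwrite(f"pics/{save}.png",c["color"])
    return c
LEN=dict(a=.152,b=.168,c=.184,d=.200,e=.136)
def greymask(c):
    h=cv2.cvtColor(c["color"],cv2.COLOR_BGR2HSV); return ((h[...,1]<70)&(h[...,2]>70)).astype(np.uint8)
def spanners(c,ylim=(-.45,.25),xlim=(.3,.72)):
    n,l,st,ce=cv2.connectedComponentsWithStats(greymask(c),connectivity=8); out=[]
    for i in range(1,n):
        if not 60<st[i,4]<1500: continue
        p=back(c,ce[i],.005)[0]
        if not(xlim[0]<p[0]<xlim[1] and ylim[0]<p[1]<ylim[1]): continue
        m=(l==i).astype(np.uint8); big=cv2.resize(m*255,None,fx=4,fy=4,interpolation=cv2.INTER_CUBIC)
        cs,hi=cv2.findContours((big>127).astype(np.uint8),cv2.RETR_CCOMP,cv2.CHAIN_APPROX_NONE)
        hole=None
        for k,cc in enumerate(cs):
            if hi[0][k][3]>=0 and cv2.contourArea(cc)>100:
                mm=cv2.moments(cc); hole=[(mm['m10']/mm['m00']+.5)/4-.5,(mm['m01']/mm['m00']+.5)/4-.5]
        v,u=np.nonzero(m); W=back(c,np.c_[u,v],.007)[:,:2]; mu=W.mean(0); a=np.linalg.svd(W-mu,full_matrices=False)[2][0]
        if hole is None: 
            t=(W-mu)@a; out.append((None,mu,a,np.ptp(t))); continue
        r=back(c,hole,.005)[0,:2]; a=a*np.sign(a@(r-mu)); t=(W-mu)@a
        out.append((r,mu,a,np.ptp(t)))
    return sorted(out,key=lambda o:-o[1][1])
E
python3 - <<'E'
from h import *
np.set_printoptions(precision=4,suppress=True)
C={n:cap(n) for n in("top","scene")}
for n,c in C.items():
    for r,mu,a,L in spanners(c): print(n,r,mu,np.degrees(np.arctan2(a[1],a[0])).round(1),L.round(4))
# pegs: dark blobs in region of rack
box={"top":(100,165,125,275),"scene":(340,300,475,395)}
B={}
for n,c in C.items():
    x0,y0,x1,y1=box[n]; g=c["color"].max(2)[y0:y1,x0:x1]; m=(g<95).astype(np.uint8)
    k,l,st,ce=cv2.connectedComponentsWithStats(m)
    b=[(ce[i]+[x0,y0],st[i,4],st[i,:4]) for i in range(1,k) if 8<st[i,4]<200]; B[n]=b
    for q in b: print(n,q[0],q[1],q[2])
E
```

```text
top [0.5212 0.0392] [0.4695 0.0469] -8.7 0.1538
top [ 0.4955 -0.0617] [ 0.4346 -0.054 ] -6.6 0.1668
top [ 0.7248 -0.1401] [ 0.6974 -0.1518] -54.0 0.124
top [ 0.5271 -0.1731] [ 0.4534 -0.1526] -15.3 0.1993
top [ 0.5166 -0.2793] [ 0.4518 -0.2585] -18.2 0.1843
top [ 0.5077 -0.3808] [ 0.4648 -0.3688] -15.2 0.138
scene [0.5207 0.0368] [0.4697 0.0463] -8.6 0.1533
scene [ 0.4948 -0.0641] [ 0.4363 -0.0554] -7.1 0.1688
scene [ 0.5267 -0.176 ] [ 0.4551 -0.1546] -15.4 0.1999
scene None [ 0.6788 -0.1638] -21.5 0.1509
scene None [ 0.682  -0.1892] 104.0 0.0488
scene None [ 0.6557 -0.2221] 99.1 0.0798
scene [ 0.5159 -0.2824] [ 0.4521 -0.2601] -18.2 0.183
scene [ 0.5069 -0.3849] [ 0.4654 -0.3709] -15.2 0.1353
scene None [ 0.7103 -0.3826] -9.6 0.0625
scene None [ 0.6972 -0.4458] 116.6 0.0636
top [122.7059 198.1176] 17 [21 31  4  5]
top [120.1818 218.2273] 22 [18 51  6  5]
top [116.88 239.16] 25 [14 72  7  5]
top [113.1538 260.5   ] 26 [11 93  6  6]
scene [461.1618 326.5735] 68 [119  18   7  17]
scene [435.6324 337.5588] 68 [93 29  7 17]
scene [409.3188 348.8261] 69 [67 40  7 17]
scene [382.4058 360.6522] 69 [40 51  7 18]
scene [354.8143 372.9   ] 70 [12 63  8 18]
```

```bash
cat >> h.py <<'E'
S35,C35=np.sin(np.radians(35)),np.cos(np.radians(35))
def rack(p,h):   # p: peg3 foot x,y, yaw of upslope; points at height h along pegs, order peg1..5
    up=np.array([np.cos(p[2]),np.sin(p[2]),0]); yv=np.cross([0,0,1],up); z=-S35*up+[0,0,C35]
    f=np.array([p[0],p[1],.0935+.08*S35]); return np.array([f+yv*.065*(2-i)+z*h for i in range(5)]),z,up
E
python3 - <<'E'
from h import *
np.set_printoptions(precision=4,suppress=True)
C={n:cap(n) for n in("top","scene")}
box={"top":(100,165,140,275),"scene":(340,300,475,395)}; O={}
for n,c in C.items():
    x0,y0,x1,y1=box[n]; g=c["color"].max(2)[y0:y1,x0:x1]; m=(g<(95 if n=="scene" else 105)).astype(np.uint8)
    k,l,st,ce=cv2.connectedComponentsWithStats(m)
    O[n]=np.array(sorted([list(ce[i]+[x0,y0]) for i in range(1,k) if 8<st[i,4]<200],key=lambda q:q[1])); print(n,len(O[n]),O[n].tolist())
def match(n,p):
    P=proj(C[n],rack(p,.020)[0]); return (P[:,None]-O[n][None]),P
def res(p,ns):
    r=[]
    for n in ns:
        d,_=match(n,p); j=np.argmin(np.linalg.norm(d,axis=2),axis=0); r.append(d[j,range(len(j))].ravel())
    return np.concatenate(r)
for ns in(["top","scene"],["top"],["scene"]):
    p0=[back(C["scene"],O["scene"][2],.15)[0,0],back(C["scene"],O["scene"][2],.15)[0,1],np.radians(80)]
    s=least_squares(res,p0,args=(ns,)); print(ns,s.x,np.degrees(s.x[2]),np.abs(s.fun).max())
    if len(ns)==2: print(rack(s.x,0)[0]); print(np.linalg.norm(rack(s.x,0)[0][:,:2],axis=1)); print(rack(s.x,.04)[0])
# timer white line
for n in C: cv2.imwrite(f"pics/t_{n}.png",C[n]["color"])
t,sc=C["top"]["color"],C["scene"]["color"]
a=cv2.resize(t[140:200,255:315],(400,400),interpolation=cv2.INTER_CUBIC); b=cv2.resize(sc[200:270,200:270],(400,400),interpolation=cv2.INTER_CUBIC)
cv2.imwrite("pics/timer.png",np.hstack([a,b]))
E
```

```text
top 5 [[127.17241379310344, 177.72413793103448], [123.7037037037037, 197.7037037037037], [120.32142857142857, 218.28571428571428], [116.8076923076923, 239.0769230769231], [113.17857142857143, 260.5]]
scene 5 [[461.17391304347825, 326.4492753623188], [435.63235294117646, 337.55882352941177], [409.3188405797101, 348.82608695652175], [382.40579710144925, 360.6521739130435], [354.81159420289856, 373.0]]
['top', 'scene'] [0.5089 0.3705 1.4578] 83.52653912876788 0.8338144252108179
[[0.3798 0.3851 0.1394]
 [0.4443 0.3778 0.1394]
 [0.5089 0.3705 0.1394]
 [0.5735 0.3631 0.1394]
 [0.6381 0.3558 0.1394]]
[0.5409 0.5832 0.6295 0.6788 0.7306]
[[0.3772 0.3623 0.1722]
 [0.4418 0.355  0.1722]
 [0.5063 0.3477 0.1722]
 [0.5709 0.3403 0.1722]
 [0.6355 0.333  0.1722]]
['top'] [0.5074 0.3708 1.4528] 83.23781513011457 0.3260585264516749
['scene'] [0.5097 0.3703 1.4597] 83.63348524447586 0.14662453413438925
```

View pics/timer.png

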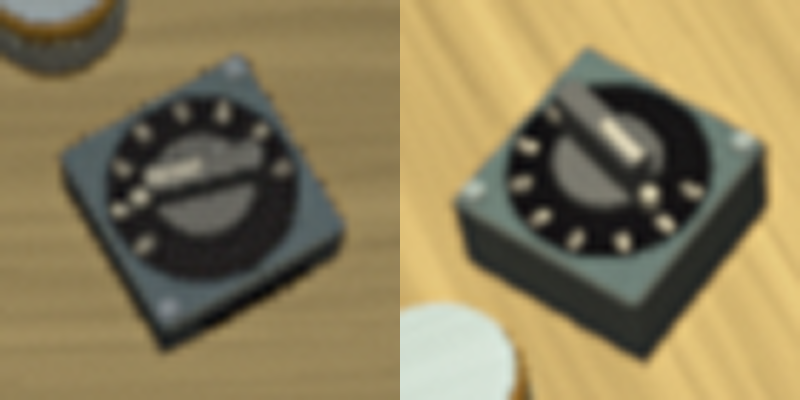

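Top crop: the timer pointer points toward the upper-left, at the second of eight marks, which lie clockwise over the far side. All five grey spanners are matched by length, and in +y to −y order they are a, b, d, c, e. I'll go above spanner_a first.

Request:
jog_arm --pt "21.4 62.1 -10" --pt "21.4 62.1 -10" --pt "21.4 62.1 -10" --pt "21.4 62.1 -10" --pt "21.4 62.1 -10" --pt "21.4 62.1 -10" --pt "21.4 62.1 -10" --pt "21.4 62.1 -10" --pt "21.4 62.1 -10" --pt "21.4 62.1 -10" --pt "21.4 62.1 -10" --pt "21.4 62.1 -10" --turn '[-31.8,-31.8,-31.8,-31.8,-31.8,-31.8,-31.8,-31.8,-31.8,-31.8,-31.8,-31.8]' --grip '[0.5,0.5,0.5,0.5,0.5,0.5,0.5,0.5,0.5,0.5,0.5,0.5]'

```text
time_s: 1.8
position: [0.4607, 0.0489, 0.1223]
tcp_rot: [[0.989, -0.145, 0.0], [-0.145, -0.989, 0.0], [0.0, -0.0, -1.0]]
force: [-0.4, 0.4, -0.2]
opening: 0.5
grasp_force: 0.0
```

```bash
cat >> h.py <<'E'
D=dict(a=.062,b=.070,c=.078,d=.086,e=.054)
def st():
    s=read_state(); R=np.array(s["tcp_rot"]); return s,np.array(s["position"]),np.degrees(np.arctan2(R[1,1],R[0,1]))
def wrap(a): return (a+180)%360-180
def report():
    s,p,ya=st(); print("t",s["time_s"],"pos",p.round(4),"yang",round(ya,1),"open",round(s["opening"],3),"gf",round(s["grasp_force"],1),"F",np.round(s["force"],1)); return s,p,ya
def look():   # average top/scene measurement of the bench spanners
    o={}
    for n in("top","scene"):
        for r,mu,a,L in spanners(cap(n),xlim=(.3,.62),ylim=(-.5,.2)):
            if r is None: continue
            k=min(LEN,key=lambda q:abs(LEN[q]+.001-L))
            if abs(LEN[k]-L)>.006: continue
            o.setdefault(k,[]).append((n,r,np.degrees(np.arctan2(a[1],a[0]))))
    return o
def pickplan(k,z=.003):
    s,p,ya=report(); o=look()
    for q in sorted(o): print(q,[(n,r.round(4),round(g,1)) for n,r,g in o[q]])
    r=np.mean([x[1]+([0,-.0012] if x[0]=="top" else [0,.0012]) if len(o[k])==1 else x[1] for x in o[k]],axis=0); g=np.mean([x[2] for x in o[k]])
    org=r-D[k]*np.array([np.cos(np.radians(g)),np.sin(np.radians(g))])
    t=wrap(g-90-ya); 
    print("PICK",k,"org",org.round(4),"ring ang",round(g,2),"delta cm",(np.r_[org-p[:2],z-p[2]]*100).round(2),"turn",round(t,1))
E
python3 -c "
from h import *
pickplan('a')"
```

```text
t 1.8 pos [0.4607 0.0489 0.1223] yang -98.3 open 0.5 gf 0.0 F [-0.4  0.4 -0.2]
a [('scene', array([0.5207, 0.0368]), np.float64(-11.8))]
b [('top', array([ 0.4955, -0.0617]), np.float64(-6.8))]
c [('top', array([ 0.5166, -0.2793]), np.float64(-18.1)), ('scene', array([ 0.5267, -0.176 ]), np.float64(-14.4)), ('scene', array([ 0.5159, -0.2824]), np.float64(-18.1))]
d [('top', array([ 0.5271, -0.1731]), np.float64(-15.3))]
e [('top', array([ 0.5077, -0.3811]), np.float64(-15.1)), ('scene', array([ 0.5069, -0.3849]), np.float64(-15.3))]
PICK a org [0.46   0.0507] ring ang -11.81 delta cm [ -0.07   0.18 -11.93] turn -3.5
```

Request:
jog_arm --pt "-0.1 -0.15 -5" --pt "-0.1 -0.15 -9" --pt "-0.1 -0.15 -11.9" --pt "-0.1 -0.15 -11.9" --pt "-0.1 -0.15 -11.9" --pt "-0.1 -0.15 -11.9" --pt "-0.1 -0.15 -11.9" --pt "-0.1 -0.15 -11.9" --pt "-0.1 -0.15 -11.9" --turn '[0,0,0,0,0,0,0,0,0]' --grip '[0.5,0.5,0.5,0.5,1,1,1,1,1]'

```text
time_s: 3.02
position: [0.4595, 0.045, 0.0041]
tcp_rot: [[0.989, -0.149, 0.001], [-0.149, -0.989, -0.0], [0.001, 0.0, -1.0]]
force: [0.3, -0.9, 6.2]
opening: 0.175
grasp_force: 30.0
```

```bash
cat >> h.py <<'E'
RK=[.5089,.3705,1.4578]
def placeplan(k,peg,off=(0,0)):  # deltas to the hover over the peg's tip, assuming nominal grasp at the origin
    s,p,ya=report(); tip,z,up=rack(RK,.04); t=tip[peg-1]; tgt=t[:2]-D[k]*up[:2]
    print("HOVER delta cm",((tgt-p[:2])*100).round(2),"z to .205:",round((.205-p[2])*100,2),"turn",round(wrap(np.degrees(RK[2])-90-ya),1))
E
python3 -c "
from h import *
placeplan('a',1)"
```

```text
t 3.025 pos [0.4595 0.045  0.0041] yang -98.6 open 0.175 gf 30.0 F [ 0.3 -0.9  6.2]
HOVER delta cm [-8.94 25.57] z to .205: 20.09 turn 92.1
```

Request:
jog_arm --pt "0 0 4" --pt "0 0 10" --pt "0 0 16" --pt "-2 5 20.1" --pt "-4 10 20.1" --pt "-6 15 20.1" --pt "-8 20 20.1" --pt "-8.9 25.6 20.1" --pt "-8.9 25.6 20.1" --pt "-8.9 25.6 20.1" --pt "-8.9 25.6 20.1" --pt "-8.9 25.6 20.1" --turn '[0,0,0,10,20,30,40,51,62,72,82,92.1]' --grip '[1,1,1,1,1,1,1,1,1,1,1,1]'

```text
time_s: 4.53
position: [0.3692, 0.3008, 0.2039]
tcp_rot: [[0.107, 0.994, -0.002], [0.994, -0.107, -0.001], [-0.001, -0.002, -1.0]]
force: [-0.2, -0.0, -1.7]
opening: 0.179
grasp_force: 30.0
```

Request:
jog_arm --pt "0 0 0" --pt "0 0 0" --pt "0 0 0" --turn '[0,0,0]' --grip '[1,1,1]'

```text
time_s: 4.9
position: [0.37, 0.301, 0.2044]
tcp_rot: [[0.115, 0.993, -0.0], [0.993, -0.115, -0.0], [-0.0, -0.0, -1.0]]
force: [-0.3, 0.1, -1.6]
opening: 0.176
grasp_force: 30.0
```

```bash
cat >> h.py <<'E'
def holes(c,z,near,rad=.06):  # ring holes (grey blob's inner contours) back-projected at height z near a world point
    big=cv2.resize(greymask(c)*255,None,fx=4,fy=4,interpolation=cv2.INTER_CUBIC)
    cs,hi=cv2.findContours((big>127).astype(np.uint8),cv2.RETR_CCOMP,cv2.CHAIN_APPROX_NONE); o=[]
    for k,cc in enumerate(cs):
        A=cv2.contourArea(cc)/16
        if hi[0][k][3]>=0 and 15<A<90:
            m=cv2.moments(cc); uv=np.array([m['m10'],m['m01']])/m['m00']; uv=(uv+.5)/4-.5; r=back(c,uv,z)[0,:2]
            if np.linalg.norm(r-near)<rad: o.append((r,uv,A))
    return o
def hover(k,peg,dz=.002,save=None):
    s,p,ya=report(); c=cap("scene",save); tip,z,up=rack(RK,.04); yv=np.cross([0,0,1],up)
    ang=np.radians(ya+90); exp=p[:2]+D[k]*np.array([np.cos(ang),np.sin(ang)]); zr=p[2]+dz
    for r,uv,A in holes(c,zr,exp): print("ring seen",r.round(4),"uv",uv.round(1),"A",A,"expected",exp.round(4),"| to tip (cm):",((tip[peg-1][:2]-r)*100).round(2),"along up/lat mm",((tip[peg-1]-np.r_[r,0])@np.c_[up,yv]*1000).round(1))
E
python3 -c "
from h import *
hover('a',1,save='hov_a')
i=cv2.imread('pics/hov_a.png'); cv2.imwrite('pics/hov_a2.png',cv2.resize(i[230:400,300:520],(770,595),interpolation=cv2.INTER_CUBIC))"
```

```text
t 4.9 pos [0.37   0.301  0.2044] yang -6.6 open 0.176 gf 30.0 F [-0.3  0.1 -1.6]
```

View pics/hov_a2.png

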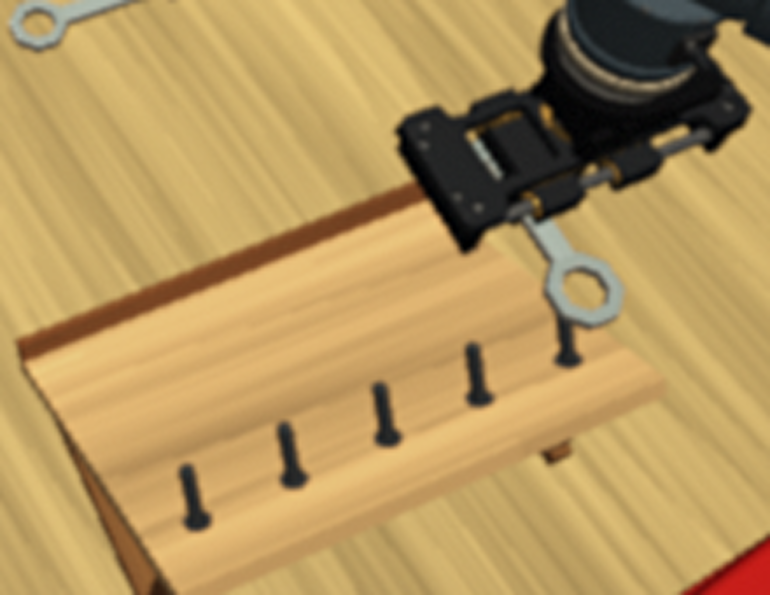

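The crop shows spanner_a held level in the grip, with its ring at crop (585,290) just over peg1 (567,340). The pegs have a small flange at the foot, so I'll check the peg fit and the ring.

```bash
sed -i 's/15<A<90/15<A<250/' h.py; python3 - <<'E'
from h import *
np.set_printoptions(precision=2,suppress=True)
c=cap("scene"); g=c["color"].max(2).astype(float)
for h in(0,.04): print(h,proj(c,rack(RK,h)[0]).tolist())
i=c["color"][300:395,340:475]; k,l,s,ce=cv2.connectedComponentsWithStats((i.max(2)<95).astype(np.uint8))
for q in range(1,k):
    if 30<s[q,4]<200:
        v,u=np.nonzero(l==q); w=[np.ptp(u[v==r])+1 for r in sorted(set(v))]
        print("top",340+u[v==v.min()].mean(),300+v.min(),"bot",340+u[v==v.max()].mean(),300+v.max(),w)
hover('a',1)
E
```

```text
0 [[462.41635940244447, 333.79279362943953], [437.05821234091184, 344.9186809816349], [411.004353672682, 356.34981181029355], [384.2257544691412, 368.09892255822126], [356.69174802647694, 380.1794682421136]]
0.04 [[460.7380566651786, 318.77310394453804], [435.0004629069683, 329.8492646447162], [408.5466844142582, 341.23363508994123], [381.3464061367622, 352.939261347058], [353.3675776162311, 364.9799363148675]]
top 459.0 319 bot 462.0 334 [np.int64(1), np.int64(2), np.int64(4), np.int64(8), np.int64(4), np.int64(3), np.int64(3), np.int64(4), np.int64(4), np.int64(4), np.int64(4), np.int64(4), np.int64(5), np.int64(7), np.int64(7), np.int64(3)]
top 434.0 328 bot 436.5 345 [np.int64(1), np.int64(4), np.int64(4), np.int64(4), np.int64(3), np.int64(3), np.int64(4), np.int64(4), np.int64(4), np.int64(4), np.int64(4), np.int64(3), np.int64(3), np.int64(4), np.int64(6), np.int64(6), np.int64(6), np.int64(4)]
top 408.0 340 bot 410.5 356 [np.int64(3), np.int64(3), np.int64(4), np.int64(4), np.int64(4), np.int64(4), np.int64(3), np.int64(3), np.int64(4), np.int64(4), np.int64(4), np.int64(4), np.int64(4), np.int64(5), np.int64(6), np.int64(7), np.int64(6)]
top 380.5 351 bot 383.0 368 [np.int64(2), np.int64(3), np.int64(3), np.int64(4), np.int64(4), np.int64(4), np.int64(4), np.int64(3), np.int64(3), np.int64(4), np.int64(4), np.int64(4), np.int64(3), np.int64(4), np.int64(6), np.int64(6), np.int64(6), np.int64(5)]
top 352.5 363 bot 356.0 380 [np.int64(2), np.int64(3), np.int64(3), np.int64(4), np.int64(4), np.int64(4), np.int64(3), np.int64(3), np.int64(4), np.int64(4), np.int64(3), np.int64(3), np.int64(4), np.int64(4), np.int64(6), np.int64(7), np.int64(7), np.int64(5)]
t 5.0 pos [0.37 0.3  0.2 ] yang -6.6 open 0.174 gf 30.0 F [-0.1 -0.1 -1.9]
ring seen [0.38 0.36] uv [466.6 312.4] A 111.4375 expected [0.38 0.36] | to tip (cm): [ 0.18 -0.1 ] along up/lat mm [-0.8 -2. ]
```

```bash
python3 - <<'E'
from h import *
np.set_printoptions(precision=4,suppress=True)
c=cap("scene"); t=cap("top")
O=np.array([[461.16,326.5],[435.63,337.56],[409.32,348.83],[382.41,360.65],[354.81,373.0]]);T=np.array([[113.18,260.5],[116.81,239.08],[120.32,218.29],[123.7,197.7],[127.17,177.72]])
for h in(.0165,.018,.020):
  for w in (0,1):
    s=least_squares(lambda p:np.r_[(proj(c,rack(p,h)[0])-O).ravel(),w*(proj(t,rack(p,h)[0])-T).ravel()],RK); print(h,w,s.x,np.abs(s.fun).max(),proj(c,rack(s.x,.04)[0])[4])
E
```

```text
0.0165 0 [0.5084 0.3679 1.4592] 0.19880364343975998 [352.8628 363.8242]
0.0165 1 [0.5082 0.3685 1.4571] 0.6581998762488581 [353.0933 363.8882]
0.018 0 [0.509  0.3689 1.4593] 0.16564974253867604 [352.9238 364.4247]
0.018 1 [0.5085 0.3693 1.4573] 0.5974299820515796 [353.1984 364.3524]
0.02 0 [0.5098 0.3704 1.4595] 0.1530834162418273 [353.0054 365.2268]
0.02 1 [0.5089 0.3705 1.4577] 0.8328110761974301 [353.3389 364.9722]
```

Request:
jog_arm --pt "0.15 -0.28 0" --pt "0.15 -0.28 -1.4" --pt "0.15 -0.28 -2.4" --pt "0.15 -0.28 -3.3" --pt "0.18 0 -3.7" --pt "0.22 0.35 -4.2" --pt "0.26 0.7 -4.7" --pt "0.3 1.03 -5.2" --pt "0.3 1.03 -5.2" --turn '[0,0,0,0,0,0,0,0,0]' --grip '[1,1,1,1,1,1,1,1,1]'

```text
time_s: 6.28
position: [0.3733, 0.3116, 0.1524]
tcp_rot: [[0.113, 0.994, 0.0], [0.994, -0.113, 0.0], [0.0, 0.0, -1.0]]
force: [-0.3, -0.5, -0.8]
opening: 0.177
grasp_force: 30.0
```

```bash
sed -i 's/^RK=.*/RK=[.5086,.3687,1.458]/' h.py; cat >> h.py <<'E'
def crop(cam,x0,y0,x1,y1,name,f=None):
    c=cap(cam); i=c["color"][y0:y1,x0:x1]; f=f or min(800/(x1-x0),600/(y1-y0)); cv2.imwrite(f"pics/{name}.png",cv2.resize(i,None,fx=f,fy=f,interpolation=cv2.INTER_CUBIC)); return c
E
python3 -c "
from h import *
report(); crop('scene',380,250,540,370,'pl_a')"
```

```text
t 6.275 pos [0.3733 0.3116 0.1524] yang -6.5 open 0.177 gf 30.0 F [-0.3 -0.5 -0.8]
```

View pics/pl_a.png

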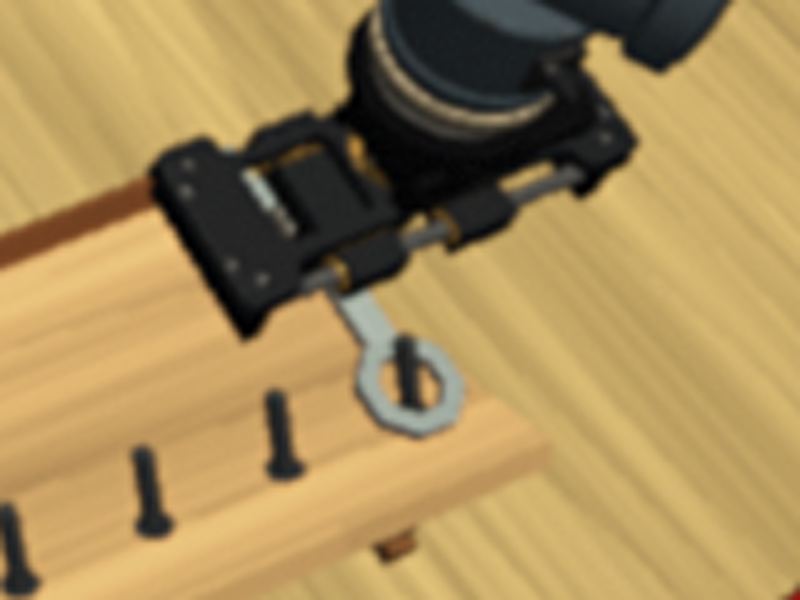

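Peg1 stands inside the ring at crop (408,370), with no force. Next I lower so the spanner pivots onto the slope, then release.

Request:
jog_arm --pt "0.02 0.2 -0.8" --pt "0.05 0.4 -1.6" --pt "0.08 0.7 -2.4" --pt "0.1 1.0 -3.2" --pt "0.1 1.0 -3.2" --turn '[0,0,0,0,0]' --grip '[1,1,1,1,1]'

```text
time_s: 6.95
position: [0.374, 0.3216, 0.1198]
tcp_rot: [[0.113, 0.994, -0.001], [0.994, -0.113, -0.0], [-0.0, -0.001, -1.0]]
force: [-0.3, -2.4, 0.0]
opening: 0.181
grasp_force: 30.0
```

Request:
jog_arm --pt "0 0 0" --pt "0 0 0" --pt "0 0 0" --pt "0 0 1" --pt "0 -2 5" --pt "0 -4 9" --pt "0 -9 9" --pt "0 -14 9" --pt "0 -20 9" --pt "0 -26 9" --pt "0 -26 9" --turn '[0,0,0,0,0,0,0,0,0,0,0]' --grip '[0.6,0.6,0.6,0.6,0.6,0.6,0.6,0.6,0.6,0.6,0.6]'

```text
time_s: 8.32
position: [0.3751, 0.0576, 0.2114]
tcp_rot: [[0.122, 0.993, 0.002], [0.993, -0.122, -0.001], [-0.001, 0.002, -1.0]]
force: [0.4, 1.2, 0.1]
opening: 0.397
grasp_force: 0.0
```

```bash
cat >> h.py <<'E'
def hung(c=None):
    c=c or cap("scene"); F,z,up=rack(RK,.005); yv=np.cross([0,0,1],up)
    for i,f in enumerate(F):
        for dz in(-.006,): # ring slid down the slope
            for r,uv,A in holes(c,f[2]-.0046,f[:2]-.0066*up[:2],.03): print("peg",i+1,"ring off foot (up,lat) mm",((np.r_[r,0]-np.r_[f[:2],0])@np.c_[up,yv]*1000).round(1),"A",round(A))
E
python3 -c "
from h import *
report(); c=crop('scene',340,220,540,370,'ha'); hung(c); o=look()
for q in sorted(o): print(q,[(n,r.round(4),round(g,1)) for n,r,g in o[q]])"
```

```text
t 8.325 pos [0.3751 0.0576 0.2114] yang -7.0 open 0.397 gf 0.0 F [0.4 1.2 0.1]
b [('top', array([ 0.4955, -0.0617]), np.float64(-6.9)), ('scene', array([ 0.4948, -0.0641]), np.float64(-7.1))]
c [('top', array([ 0.5166, -0.2793]), np.float64(-18.0)), ('scene', array([ 0.5159, -0.2824]), np.float64(-18.1))]
d [('top', array([ 0.5271, -0.1731]), np.float64(-15.3)), ('scene', array([ 0.5267, -0.176 ]), np.float64(-15.4))]
e [('top', array([ 0.5074, -0.381 ]), np.float64(-15.4)), ('scene', array([ 0.5069, -0.3849]), np.float64(-15.0))]
```

View pics/ha.png

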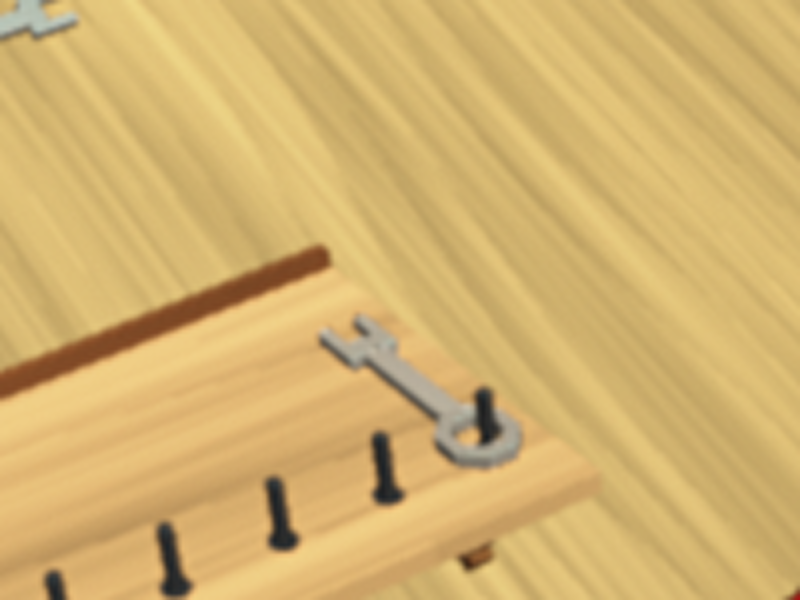

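Spanner_a hangs flat on peg1, ring at crop (480,432). Next is spanner_b.

Request:
jog_arm --pt "5.2 -11.6 -5" --pt "5.2 -11.6 -10" --pt "5.2 -11.6 -12" --pt "5.2 -11.6 -14" --pt "5.2 -11.6 -14" --pt "5.2 -11.6 -14" --pt "5.2 -11.6 -14" --pt "5.2 -11.6 -14" --pt "5.2 -11.6 -14" --pt "5.2 -11.6 -14" --pt "5.2 -11.6 -14" --turn '[-10,-20,-30,-40,-50,-60,-70,-80,-90.5,-90.5,-90.5]' --grip '[0.5,0.5,0.5,0.5,0.5,0.5,0.5,0.5,0.5,0.5,0.5]'

```text
time_s: 9.85
position: [0.4265, -0.0535, 0.0706]
tcp_rot: [[0.993, -0.117, 0.0], [-0.117, -0.993, 0.0], [0.0, -0.0, -1.0]]
force: [-0.6, -1.0, -0.0]
opening: 0.503
grasp_force: 0.0
```

Request:
jog_arm --pt "0 0 -4" --pt "0 0 -6.7" --pt "0 0 -6.7" --pt "0 0 -6.7" --pt "0 0 -6.7" --pt "0 0 -6.7" --pt "0 0 -6.7" --pt "0 0 -6.7" --turn '[0,0,0,0,0,0,0,0]' --grip '[0.5,0.5,0.5,1,1,1,1,1]'

```text
time_s: 10.85
position: [0.4264, -0.0547, 0.0041]
tcp_rot: [[0.993, -0.122, 0.001], [-0.122, -0.993, -0.0], [0.001, 0.0, -1.0]]
force: [0.7, 0.1, 6.7]
opening: 0.18
grasp_force: 30.0
```

```bash
python3 -c "
from h import *
placeplan('b',2)"
```

```text
t 10.85 pos [ 0.4264 -0.0547  0.0041] yang -97.0 open 0.18 gf 30.0 F [0.7 0.1 6.7]
HOVER delta cm [ 0.71 33.84] z to .205: 20.09 turn 90.5
```

Request:
jog_arm --pt "0 0 5" --pt "0 0 11" --pt "0 1 17" --pt "0.2 4 20.1" --pt "0.4 8 20.1" --pt "0.6 13 20.1" --pt "0.75 18 20.1" --pt "0.75 23 20.1" --pt "0.75 28 20.1" --pt "0.75 33.8 20.1" --pt "0.75 33.8 20.1" --pt "0.75 33.8 20.1" --turn '[0,0,0,10,20,30,40,50,60,70,80,90.5]' --grip '[1,1,1,1,1,1,1,1,1,1,1,1]'

```text
time_s: 12.35
position: [0.4325, 0.284, 0.2038]
tcp_rot: [[0.105, 0.994, -0.002], [0.994, -0.105, -0.001], [-0.001, -0.002, -1.0]]
force: [-0.9, 0.9, -1.5]
opening: 0.178
grasp_force: 30.0
```

Request:
jog_arm --pt "0 0 0" --pt "0 0 0" --pt "0 0 0" --turn '[0,0,0]' --grip '[1,1,1]'

```text
time_s: 12.72
position: [0.4337, 0.283, 0.2045]
tcp_rot: [[0.115, 0.993, -0.0], [0.993, -0.115, -0.0], [-0.0, -0.0, -1.0]]
force: [0.8, 0.5, -1.8]
opening: 0.176
grasp_force: 30.0
```

```bash
python3 -c "
from h import *
hover('b',2,dz=.001)"
```

```text
t 12.725 pos [0.4337 0.283  0.2045] yang -6.6 open 0.176 gf 30.0 F [ 0.8  0.5 -1.8]
ring seen [0.4398 0.3521] uv [438.8 322.3] A 114.625 expected [0.4417 0.3526] | to tip (cm): [0.16 0.11] along up/lat mm [ 1.3 -1.5]
```

Request:
jog_arm --pt "0.16 0.11 0" --pt "0.16 0.11 -1.4" --pt "0.16 0.11 -2.4" --pt "0.16 0.11 -3.3" --pt "0.19 0.4 -3.7" --pt "0.23 0.74 -4.2" --pt "0.27 1.1 -4.7" --pt "0.31 1.42 -5.2" --pt "0.31 1.42 -5.2" --turn '[0,0,0,0,0,0,0,0,0]' --grip '[1,1,1,1,1,1,1,1,1]'

```text
time_s: 13.9
position: [0.4369, 0.2978, 0.1524]
tcp_rot: [[0.113, 0.994, 0.0], [0.994, -0.113, 0.0], [0.0, 0.0, -1.0]]
force: [-0.0, -0.3, -0.5]
opening: 0.178
grasp_force: 30.0
```

```bash
python3 -c "
from h import *
s,p,ya=report(); c=crop('scene',360,260,480,350,'plb')
from h import *
f=rack(RK,.0)[0][1]; print(p-f)"
```

```text
t 13.9 pos [0.4369 0.2978 0.1524] yang -6.5 open 0.178 gf 30.0 F [-0.  -0.3 -0.5]
[-0.0071274  -0.07822338  0.01300832]
```

View pics/plb.png

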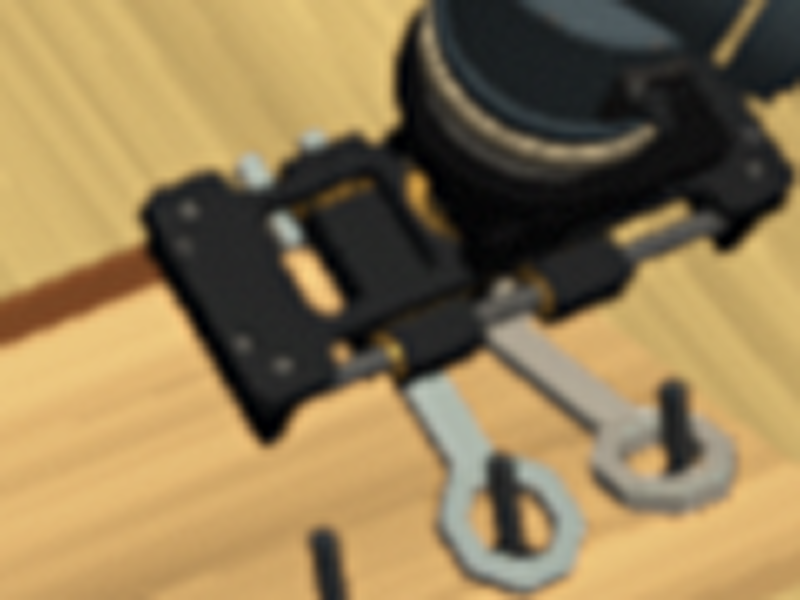

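Peg2 stands inside ring_b at crop (505,510). Next I pivot it down, release, retreat and check.

Request:
jog_arm --pt "0.02 0.2 -0.9" --pt "0.05 0.5 -1.8" --pt "0.08 0.8 -2.7" --pt "0.12 1.1 -3.6" --pt "0.12 1.1 -3.6" --turn '[0,0,0,0,0]' --grip '[1,1,1,1,1]'

```text
time_s: 14.58
position: [0.4378, 0.3089, 0.1156]
tcp_rot: [[0.113, 0.994, -0.001], [0.994, -0.113, 0.0], [-0.0, -0.001, -1.0]]
force: [-0.8, -2.1, -0.1]
opening: 0.175
grasp_force: 30.0
```

Request:
jog_arm --pt "0 0 0" --pt "0 0 0" --pt "0 0 0" --pt "0 0 1" --pt "0 -2 5" --pt "0 -4 9" --pt "0 -9 9" --pt "0 -14 9" --pt "0 -20 9" --pt "0 -26 9" --pt "0 -26 9" --turn '[0,0,0,0,0,0,-10,-20,-30,-40,-40]' --grip '[0.6,0.6,0.6,0.6,0.6,0.6,0.6,0.6,0.6,0.6,0.6]'

```text
time_s: 15.95
position: [0.4389, 0.0448, 0.2075]
tcp_rot: [[0.731, 0.683, 0.002], [0.683, -0.731, -0.001], [0.001, 0.002, -1.0]]
force: [0.2, 1.1, 0.0]
opening: 0.398
grasp_force: 0.0
```

```bash
cat >> h.py <<'E'
def octmodel(k,peg,off):  # silhouette test: hanging spanner k on a peg, ring offset off (up mm) -> IoU with the grey mask
    pass
def hungfit(c,k,peg):
    # fit ring offset along up / yaw by matching a projected flat outline (ring annulus + shank) to the grey mask
    F,z,up=rack(RK,0); yv=np.cross([0,0,1],up); f=F[peg-1]; s=np.array([C35*up[0],C35*up[1],S35]); m=greymask(c); d=D[k]; best=(0,)
    th=np.linspace(0,2*np.pi,24)
    for h in(.005,.010,.015):
      for o in np.arange(-.014,.0081,.002):
        for l in np.arange(-.006,.0061,.003):
          for a in np.radians(np.arange(-12,13,4)):
            ctr=f+s*o+yv*l+z*(h+.004); e=np.cos(a)*s+np.sin(a)*yv; w=np.cross(z,e)
            im=np.zeros((1680,2240),np.uint8); P=lambda X:np.int32(proj(c,ctr+X)*4+2)
            cv2.fillPoly(im,[P(np.outer(np.cos(th),e)*.022+np.outer(np.sin(th),w)*.022)],1)
            q=np.array([-.018*e+.008*w,-(d+.04)*e+.008*w,-(d+.04)*e-.008*w,-.018*e-.008*w]); cv2.fillPoly(im,[P(q)],1)
            cv2.fillPoly(im,[P(np.outer(np.cos(th),e)*.013+np.outer(np.sin(th),w)*.013)],0)
            sm=cv2.resize(im,(560,420),interpolation=cv2.INTER_AREA); sm=im[::4,::4]
            v=(m[sm>0]).mean()-.0
            if v>best[0]: best=(v,h,round(o*1e3),round(l*1e3),round(np.degrees(a)))
    return best
E
python3 -c "
from h import *
report(); c=crop('scene',340,220,540,370,'hb'); o=look()
for q in sorted(o): print(q,[(n,r.round(4),round(g,1)) for n,r,g in o[q]])"
```

```text
t 15.95 pos [0.4389 0.0448 0.2075] yang -46.9 open 0.398 gf 0.0 F [0.2 1.1 0. ]
c [('top', array([ 0.5166, -0.2793]), np.float64(-18.1)), ('scene', array([ 0.5155, -0.2822]), np.float64(-18.4))]
d [('top', array([ 0.5271, -0.1731]), np.float64(-15.2))]
e [('top', array([ 0.5074, -0.381 ]), np.float64(-15.4)), ('scene', array([ 0.5069, -0.3849]), np.float64(-15.0))]
```

View pics/hb.png

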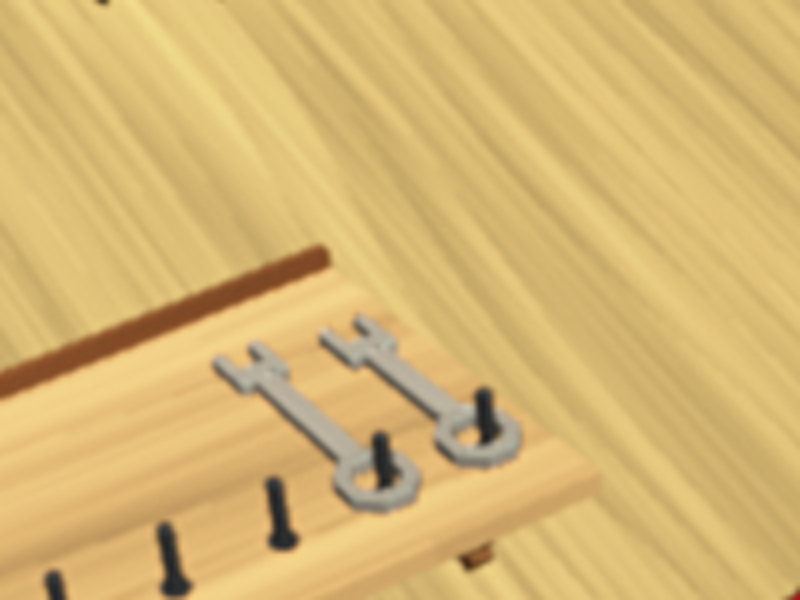

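Spanner_b hangs on peg2, ring at crop (375,480). Next is spanner_d.

Request:
jog_arm --pt "0.6 -5 -5" --pt "0.6 -10 -10" --pt "0.6 -15 -13.6" --pt "0.6 -20.1 -13.6" --pt "0.6 -20.1 -13.6" --pt "0.6 -20.1 -13.6" --pt "0.6 -20.1 -13.6" --pt "0.6 -20.1 -13.6" --turn '[-10,-20,-30,-40,-50,-58.8,-58.8,-58.8]' --grip '[0.5,0.5,0.5,0.5,0.5,0.5,0.5,0.5]'

```text
time_s: 17.1
position: [0.4445, -0.1513, 0.0707]
tcp_rot: [[0.966, -0.259, 0.0], [-0.259, -0.966, -0.0], [0.0, 0.0, -1.0]]
force: [0.4, 0.3, -0.3]
opening: 0.504
grasp_force: 0.0
```

Request:
jog_arm --pt "0 0 -4" --pt "0 0 -6.7" --pt "0 0 -6.7" --pt "0 0 -6.7" --pt "0 0 -6.7" --pt "0 0 -6.7" --pt "0 0 -6.7" --pt "0 0 -6.7" --turn '[0,0,0,0,0,0,0,0]' --grip '[0.5,0.5,0.5,1,1,1,1,1]'

```text
time_s: 18.1
position: [0.4442, -0.1525, 0.0042]
tcp_rot: [[0.965, -0.264, 0.001], [-0.264, -0.965, -0.0], [0.001, 0.0, -1.0]]
force: [0.2, 1.4, 4.9]
opening: 0.176
grasp_force: 30.0
```

```bash
python3 -c "
from h import *
placeplan('d',3)"
```

```text
t 18.1 pos [ 0.4442 -0.1525  0.0042] yang -105.3 open 0.176 gf 30.0 F [0.2 1.4 4.9]
HOVER delta cm [ 5.22 41.3 ] z to .205: 20.08 turn 98.8
```

Request:
jog_arm --pt "0 0 5" --pt "0 0 11" --pt "0.5 4 17" --pt "1 9 20.1" --pt "1.5 14 20.1" --pt "2 19 20.1" --pt "2.5 24 20.1" --pt "3 29 20.1" --pt "4 34 20.1" --pt "5 39 20.1" --pt "5.4 41.3 20.1" --pt "5.4 41.3 20.1" --turn '[0,0,10,20,30,40,50,60,70,80,90,98.8]' --grip '[1,1,1,1,1,1,1,1,1,1,1,1]'

```text
time_s: 19.6
position: [0.4974, 0.2623, 0.2038]
tcp_rot: [[0.105, 0.994, -0.001], [0.994, -0.105, -0.0], [-0.0, -0.001, -1.0]]
force: [-0.0, -1.6, -1.6]
opening: 0.177
grasp_force: 30.0
```

Request:
jog_arm --pt "0 0 0" --pt "0 0 0" --pt "0 0 0" --turn '[0,0,0]' --grip '[1,1,1]'

```text
time_s: 19.98
position: [0.4979, 0.26, 0.2045]
tcp_rot: [[0.115, 0.993, -0.0], [0.993, -0.115, -0.0], [-0.0, -0.0, -1.0]]
force: [0.7, 0.1, -1.6]
opening: 0.18
grasp_force: 30.0
```

```bash
python3 -c "
from h import *
hover('d',3,dz=.001)"
```

```text
t 19.975 pos [0.4979 0.26   0.2045] yang -6.6 open 0.18 gf 30.0 F [ 0.7  0.1 -1.6]
ring seen [0.5061 0.3452] uv [411.2 334.4] A 121.6875 expected [0.5078 0.3455] | to tip (cm): [-0.01  0.07] along up/lat mm [0.7 0.2]
```

Request:
jog_arm --pt "0 0.07 0" --pt "0 0.07 -1.4" --pt "0 0.07 -2.4" --pt "0 0.07 -3.3" --pt "0.03 0.35 -3.7" --pt "0.07 0.7 -4.2" --pt "0.11 1.05 -4.7" --pt "0.15 1.38 -5.2" --pt "0.15 1.38 -5.2" --turn '[0,0,0,0,0,0,0,0,0]' --grip '[1,1,1,1,1,1,1,1,1]'

```text
time_s: 21.15
position: [0.4996, 0.2746, 0.1524]
tcp_rot: [[0.113, 0.994, 0.0], [0.994, -0.113, 0.0], [0.0, 0.0, -1.0]]
force: [-0.1, -0.4, -0.7]
opening: 0.178
grasp_force: 30.0
```

Request:
jog_arm --pt "0.03 0.25 -1" --pt "0.06 0.55 -2" --pt "0.1 0.9 -3.2" --pt "0.15 1.3 -4.2" --pt "0.15 1.3 -4.2" --turn '[0,0,0,0,0]' --grip '[1,1,1,1,1]'

```text
time_s: 21.78
position: [0.5006, 0.2878, 0.1093]
tcp_rot: [[0.113, 0.994, -0.001], [0.994, -0.113, -0.0], [-0.0, -0.001, -1.0]]
force: [0.1, -1.9, -1.4]
opening: 0.18
grasp_force: 30.0
```

```bash
python3 -c "
from h import *
report(); c=crop('scene',330,260,450,350,'pld')"
```

```text
t 21.775 pos [0.5006 0.2878 0.1093] yang -6.5 open 0.18 gf 30.0 F [ 0.1 -1.9 -1.4]
```

View pics/pld.png

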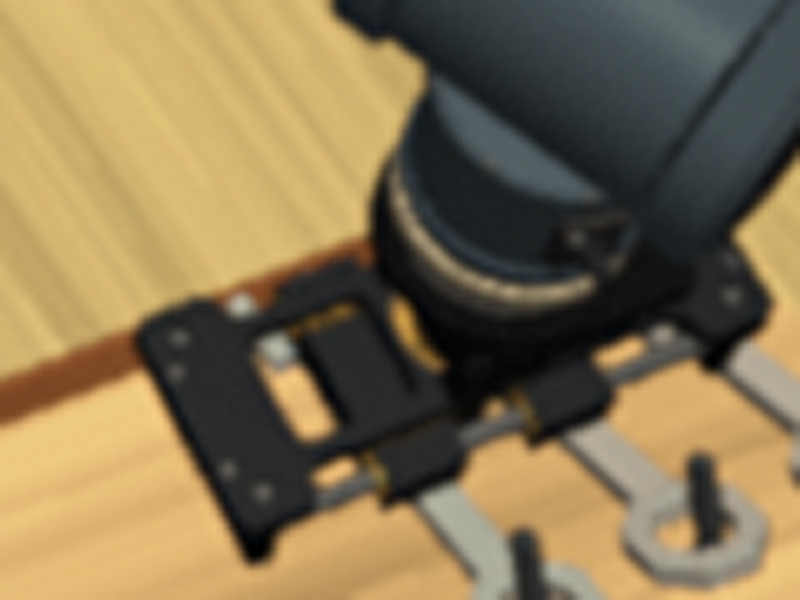

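Peg3's tip is through ring_d at crop (525,550), with small forces. I'll release.

Request:
jog_arm --pt "0 0 0" --pt "0 0 0" --pt "0 0 0" --pt "0 0 1" --pt "0 -2 5" --pt "0 -4 9.6" --pt "0 -9 9.6" --pt "0 -14 9.6" --pt "0 -20 9.6" --pt "0 -26 9.6" --pt "0 -26 9.6" --pt "0 -26 9.6" --turn '[0,0,0,0,0,0,-10,-20,-30,-40,-50,-60]' --grip '[0.6,0.6,0.6,0.6,0.6,0.6,0.6,0.6,0.6,0.6,0.6,0.6]'

```text
time_s: 23.32
position: [0.5012, 0.026, 0.2074]
tcp_rot: [[0.92, 0.391, 0.001], [0.391, -0.92, -0.0], [0.001, 0.001, -1.0]]
force: [0.1, 0.7, -0.5]
opening: 0.406
grasp_force: 0.0
```

```bash
python3 -c "
from h import *
report(); c=crop('scene',340,220,540,370,'hd'); o=look()
for q in sorted(o): print(q,[(n,r.round(4),round(g,1)) for n,r,g in o[q]])
for k,p in zip('abd',(1,2,3)): print(k,hungfit(c,k,p))"
```

```text
t 23.325 pos [0.5012 0.026  0.2074] yang -67.0 open 0.406 gf 0.0 F [ 0.1  0.7 -0.5]
c [('top', array([ 0.5166, -0.2793]), np.float64(-18.1))]
e [('top', array([ 0.5077, -0.3808]), np.float64(-15.4)), ('scene', array([ 0.5069, -0.3849]), np.float64(-15.1))]
a (np.float64(0.9570957095709571), 0.01, -2, -6, 0)
b (np.float64(0.9433962264150944), 0.005, -10, 0, 0)
d (np.float64(0.9250720461095101), 0.005, -6, -3, 0)
```

Request:
jog_arm --pt "-1 -6 -3" --pt "-3 -12 -8" --pt "-5 -18 -13.6" --pt "-5.9 -24 -13.6" --pt "-5.9 -28.4 -13.6" --pt "-5.9 -28.4 -13.6" --pt "-5.9 -28.4 -13.6" --pt "-5.9 -28.4 -13.6" --turn '[-10,-20,-30,-41.6,-41.6,-41.6,-41.6,-41.6]' --grip '[0.5,0.5,0.5,0.5,0.5,0.5,0.5,0.5]'

```text
time_s: 24.48
position: [0.4417, -0.2546, 0.0708]
tcp_rot: [[0.951, -0.308, -0.001], [-0.308, -0.951, 0.001], [-0.001, -0.001, -1.0]]
force: [0.5, 0.9, -0.2]
opening: 0.503
grasp_force: 0.0
```

Request:
jog_arm --pt "0 0 -4" --pt "0 0 -6.7" --pt "0 0 -6.7" --pt "0 0 -6.7" --pt "0 0 -6.7" --pt "0 0 -6.7" --pt "0 0 -6.7" --pt "0 0 -6.7" --turn '[0,0,0,0,0,0,0,0]' --grip '[0.5,0.5,0.5,1,1,1,1,1]'

```text
time_s: 25.48
position: [0.4422, -0.2567, 0.0043]
tcp_rot: [[0.95, -0.311, 0.001], [-0.311, -0.95, -0.0], [0.001, 0.0, -1.0]]
force: [0.2, 1.5, 5.8]
opening: 0.178
grasp_force: 30.0
```

```bash
python3 -c "
from h import *
placeplan('c',4)"
```

```text
t 25.475 pos [ 0.4422 -0.2567  0.0043] yang -108.1 open 0.178 gf 30.0 F [0.2 1.5 5.8]
HOVER delta cm [11.96 51.78] z to .205: 20.07 turn 101.7
```

Request:
jog_arm --pt "0 0 5" --pt "0 0 11" --pt "0.5 4 17" --pt "1 9 20.1" --pt "2 15 20.1" --pt "3 21 20.1" --pt "4 27 20.1" --pt "6 33 20.1" --pt "8 39 20.1" --pt "10 45 20.1" --pt "12.1 51.7 20.1" --pt "12.1 51.7 20.1" --turn '[0,0,10,20,30,40,50,60,70,80,90,100]' --grip '[1,1,1,1,1,1,1,1,1,1,1,1]'

```text
time_s: 26.98
position: [0.5632, 0.2642, 0.2036]
tcp_rot: [[0.131, 0.991, 0.0], [0.991, -0.131, 0.001], [0.001, 0.0, -1.0]]
force: [0.3, -0.4, -1.7]
opening: 0.18
grasp_force: 30.0
```

Request:
jog_arm --pt "0 0 0" --pt "0 0 0" --pt "0 0 0" --pt "0 0 0" --turn '[1.6,1.6,1.6,1.6]' --grip '[1,1,1,1]'

```text
time_s: 27.48
position: [0.563, 0.2594, 0.2047]
tcp_rot: [[0.115, 0.993, -0.0], [0.993, -0.115, -0.0], [-0.0, -0.0, -1.0]]
force: [-0.4, 0.4, -2.3]
opening: 0.174
grasp_force: 30.0
```

```bash
python3 -c "
from h import *
hover('c',4,dz=.001)"
```

```text
t 27.475 pos [0.563  0.2594 0.2047] yang -6.6 open 0.174 gf 30.0 F [-0.4  0.4 -2.3]
ring seen [0.5704 0.3366] uv [383.1 345.7] A 130.84375 expected [0.572  0.3369] | to tip (cm): [0.02 0.2 ] along up/lat mm [2. 0.]
ring seen [0.5547 0.3086] uv [381.3 330.4] A 46.03125 expected [0.572  0.3369] | to tip (cm): [1.59 3.  ] along up/lat mm [ 31.6 -12.5]
```

Request:
jog_arm --pt "0 0.1 0" --pt "0 0.1 -1.4" --pt "0 0.1 -2.4" --pt "0 0.1 -3.3" --pt "0.03 0.38 -3.7" --pt "0.07 0.73 -4.2" --pt "0.11 1.08 -4.7" --pt "0.15 1.41 -5.2" --pt "0.15 1.41 -5.2" --turn '[0,0,0,0,0,0,0,0,0]' --grip '[1,1,1,1,1,1,1,1,1]'

```text
time_s: 28.65
position: [0.5646, 0.2747, 0.1524]
tcp_rot: [[0.113, 0.994, 0.0], [0.994, -0.113, 0.0], [0.0, 0.0, -1.0]]
force: [-0.6, 0.3, -0.4]
opening: 0.179
grasp_force: 30.0
```

Request:
jog_arm --pt "0.03 0.25 -1" --pt "0.06 0.55 -2" --pt "0.1 0.9 -3" --pt "0.14 1.2 -3.9" --pt "0.14 1.2 -3.9" --turn '[0,0,0,0,0]' --grip '[1,1,1,1,1]'

```text
time_s: 29.28
position: [0.5656, 0.2869, 0.1124]
tcp_rot: [[0.113, 0.994, -0.001], [0.994, -0.113, 0.0], [0.0, -0.001, -1.0]]
force: [0.4, -2.7, -1.1]
opening: 0.18
grasp_force: 30.0
```

```bash
python3 -c "
from h import *
report(); c=crop('scene',300,270,420,360,'plc')"
```

```text
t 29.275 pos [0.5656 0.2869 0.1124] yang -6.5 open 0.18 gf 30.0 F [ 0.4 -2.7 -1.1]
```

View pics/plc.png

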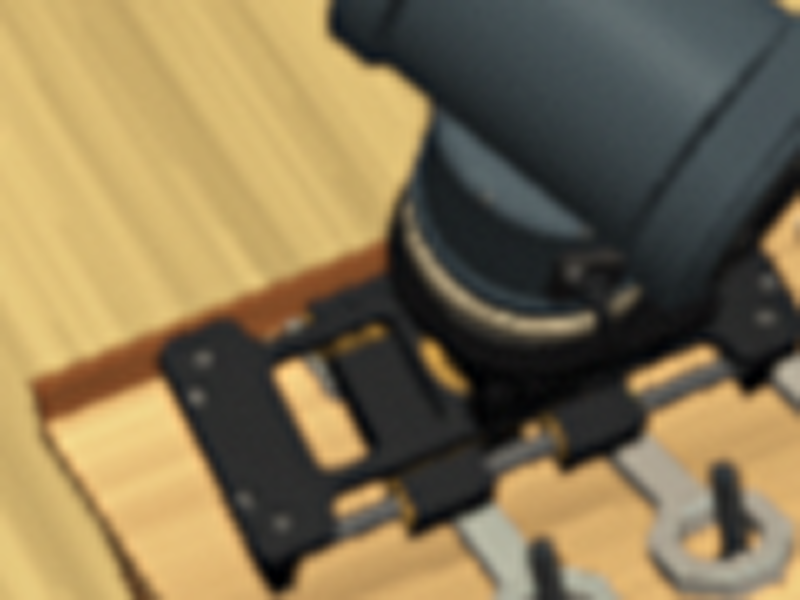

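Peg4 is through ring_c at crop (545,570). I'll release.

Request:
jog_arm --pt "0 0 0" --pt "0 0 0" --pt "0 0 0" --pt "0 0 1" --pt "0 -2 5" --pt "0 -4 9.3" --pt "-1 -9 9.3" --pt "-2 -14 9.3" --pt "-4 -20 9.3" --pt "-6 -26 9.3" --pt "-8 -32 9.3" --pt "-8 -32 9.3" --turn '[0,0,0,0,0,0,-10,-20,-30,-40,-50,-60]' --grip '[0.6,0.6,0.6,0.6,0.6,0.6,0.6,0.6,0.6,0.6,0.6,0.6]'

```text
time_s: 30.82
position: [0.4851, -0.0374, 0.2075]
tcp_rot: [[0.922, 0.387, 0.001], [0.387, -0.922, -0.001], [0.001, 0.001, -1.0]]
force: [-0.0, 0.9, -0.3]
opening: 0.4
grasp_force: 0.0
```

```bash
python3 -c "
from h import *
report(); c=crop('scene',340,220,540,370,'hc'); o=look()
for q in sorted(o): print(q,[(n,r.round(4),round(g,1)) for n,r,g in o[q]])
for k,p in zip('abdc',(1,2,3,4)): print(k,hungfit(c,k,p))"
```

```text
t 30.825 pos [ 0.4851 -0.0374  0.2075] yang -67.2 open 0.4 gf 0.0 F [-0.   0.9 -0.3]
e [('top', array([ 0.5077, -0.3811]), np.float64(-15.4)), ('scene', array([ 0.5069, -0.3849]), np.float64(-12.3))]
a (np.float64(0.9570957095709571), 0.01, -2, -6, 0)
b (np.float64(0.940251572327044), 0.005, -10, 0, 0)
d (np.float64(0.9193083573487032), 0.005, -6, -3, 0)
c (np.float64(0.9293478260869565), 0.01, -4, -3, 0)
```

Request:
jog_arm --pt "-0.5 -6 -3" --pt "-1 -12 -6" --pt "-2 -18 -9" --pt "-2.5 -24 -12" --pt "-3 -30 -13.6" --pt "-3.05 -33.5 -13.6" --pt "-3.05 -33.5 -13.6" --pt "-3.05 -33.5 -13.6" --turn '[-10,-20,-30,-38.7,-38.7,-38.7,-38.7,-38.7]' --grip '[0.5,0.5,0.5,0.5,0.5,0.5,0.5,0.5]'

```text
time_s: 31.98
position: [0.4556, -0.3671, 0.0704]
tcp_rot: [[0.966, -0.26, -0.001], [-0.26, -0.966, 0.001], [-0.001, -0.001, -1.0]]
force: [0.1, 0.0, -0.0]
opening: 0.501
grasp_force: 0.0
```

Request:
jog_arm --pt "0 0 -4" --pt "0 0 -6.7" --pt "0 0 -6.7" --pt "0 0 -6.7" --pt "0 0 -6.7" --pt "0 0 -6.7" --pt "0 0 -6.7" --pt "0 0 -6.7" --turn '[0,0,0,0,0,0,0,0]' --grip '[0.5,0.5,0.5,1,1,1,1,1]'

```text
time_s: 32.98
position: [0.4555, -0.3685, 0.0042]
tcp_rot: [[0.965, -0.262, 0.0], [-0.262, -0.965, -0.0], [0.0, -0.0, -1.0]]
force: [1.1, 1.8, 5.2]
opening: 0.175
grasp_force: 30.0
```

```bash
python3 -c "
from h import *
placeplan('e',5)"
```

```text
t 32.975 pos [ 0.4555 -0.3685  0.0042] yang -105.2 open 0.175 gf 30.0 F [1.1 1.8 5.2]
HOVER delta cm [17.36 64.61] z to .205: 20.08 turn 98.8
```

Request:
jog_arm --pt "0 0 5" --pt "0 0 11" --pt "0.5 5 17" --pt "1 11 20.1" --pt "2 17 20.1" --pt "3 23 20.1" --pt "4.5 29 20.1" --pt "6 35 20.1" --pt "8 41 20.1" --pt "10 47 20.1" --pt "12.5 52 20.1" --pt "15 57 20.1" --turn '[0,0,10,20,30,40,50,60,70,80,90,98.7]' --grip '[1,1,1,1,1,1,1,1,1,1,1,1]'

```text
time_s: 34.48
position: [0.6051, 0.2022, 0.204]
tcp_rot: [[0.108, 0.994, -0.001], [0.994, -0.108, -0.001], [-0.001, -0.001, -1.0]]
force: [0.1, -1.1, -1.1]
opening: 0.176
grasp_force: 30.0
```

Request:
jog_arm --pt "1 4 0" --pt "2.5 7.6 0" --pt "2.5 7.6 0" --pt "2.5 7.6 0" --pt "2.5 7.6 0" --pt "2.5 7.6 0" --turn '[0,0,0,0,0,0]' --grip '[1,1,1,1,1,1]'

```text
time_s: 35.22
position: [0.6298, 0.2754, 0.2047]
tcp_rot: [[0.115, 0.993, -0.0], [0.993, -0.115, -0.0], [-0.0, -0.0, -1.0]]
force: [-0.1, 0.1, -1.2]
opening: 0.178
grasp_force: 30.0
```

```bash
python3 -c "
from h import *
hover('e',5,dz=.001)"
```

```text
t 35.225 pos [0.6298 0.2754 0.2047] yang -6.6 open 0.178 gf 30.0 F [-0.1  0.1 -1.2]
ring seen [0.6347 0.3283] uv [354.2 357.5] A 131.875 expected [0.636 0.329] | to tip (cm): [0.05 0.29] along up/lat mm [ 3.  -0.1]
```

Request:
jog_arm --pt "0 0.08 0" --pt "0 0.08 -1.4" --pt "0 0.08 -2.4" --pt "0 0.08 -3.3" --pt "0.03 0.36 -3.7" --pt "0.07 0.71 -4.2" --pt "0.11 1.06 -4.7" --pt "0.15 1.39 -5.2" --pt "0.15 1.39 -5.2" --turn '[0,0,0,0,0,0,0,0,0]' --grip '[1,1,1,1,1,1,1,1,1]'

```text
time_s: 36.4
position: [0.6316, 0.2907, 0.1525]
tcp_rot: [[0.113, 0.994, 0.0], [0.994, -0.113, 0.0], [0.0, 0.0, -1.0]]
force: [0.1, -0.8, 0.8]
opening: 0.181
grasp_force: 30.0
```

Request:
jog_arm --pt "0.03 0.2 -0.7" --pt "0.06 0.4 -1.4" --pt "0.08 0.7 -2.1" --pt "0.1 0.9 -2.8" --pt "0.1 0.9 -2.8" --turn '[0,0,0,0,0]' --grip '[1,1,1,1,1]'

```text
time_s: 37.02
position: [0.6323, 0.2994, 0.1238]
tcp_rot: [[0.113, 0.994, -0.001], [0.994, -0.113, -0.0], [-0.0, -0.001, -1.0]]
force: [0.8, -3.4, -0.1]
opening: 0.175
grasp_force: 30.0
```

```bash
python3 -c "
from h import *
report(); c=crop('scene',300,290,420,380,'ple')"
```

```text
t 37.025 pos [0.6323 0.2994 0.1238] yang -6.5 open 0.175 gf 30.0 F [ 0.8 -3.4 -0.1]
```

View pics/ple.png

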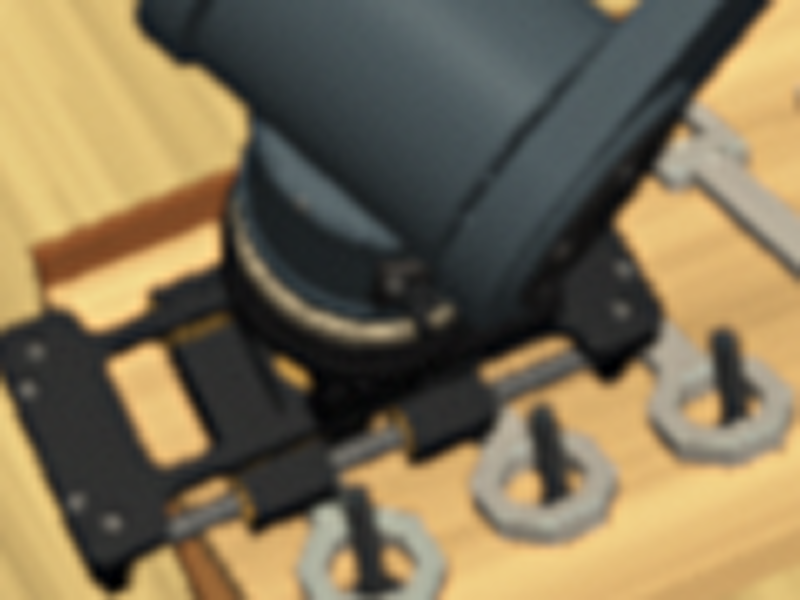

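Peg5 stands in ring_e at crop (365,550). I'll release, retreat and then check everything.

Request:
jog_arm --pt "0 0 0" --pt "0 0 0" --pt "0 0 0" --pt "0 0 1" --pt "0 -2 5" --pt "-1 -4 9" --pt "-4 -9 11" --pt "-8 -14 11" --pt "-12 -20 11" --pt "-16 -22 11" --pt "-16 -22 11" --pt "-16 -22 11" --turn '[0,0,0,0,0,0,0,0,0,0,0,0]' --grip '[0.6,0.6,0.6,0.6,0.6,0.6,0.6,0.6,0.6,0.6,0.6,0.6]'

```text
time_s: 38.58
position: [0.4739, 0.0795, 0.2357]
tcp_rot: [[0.114, 0.993, 0.004], [0.993, -0.114, 0.0], [0.001, 0.004, -1.0]]
force: [0.4, -1.1, 0.3]
opening: 0.398
grasp_force: 0.0
```

```bash
python3 - <<'E'
from h import *
report(); c=cap("scene"); t=cap("top")
for k,p in zip('abdce',(1,2,3,4,5)): print(k,hungfit(c,k,p))
# timer: white pointer pixels & dial disc
i=c["color"][290:385,335:490]; a=cv2.resize(i,None,fx=400/155,fy=400/155,interpolation=cv2.INTER_CUBIC)
def sub(im,x0,y0,x1,y1,w,h): return cv2.resize(im[y0:y1,x0:x1],(w,h),interpolation=cv2.INTER_CUBIC)
cv2.imwrite("pics/chk.png",np.vstack([sub(c["color"],335,250,495,385,711,600)]))
cv2.imwrite("pics/tl.png",np.hstack([sub(t["color"],260,145,310,195,400,400),sub(c["color"],205,200,265,260,400,400)]))
np.save("scene.npy",c["color"]); np.save("top.npy",t["color"])
def white(cc,x0,y0,x1,y1):
    im=cv2.cvtColor(cc["color"],cv2.COLOR_BGR2HSV)[y0:y1,x0:x1]; m=((im[...,2]>150)&(im[...,1]<90)).astype(np.uint8)
    n,l,s,ce=cv2.connectedComponentsWithStats(m)
    for j in range(1,n):
        if s[j,4]>=2: print((ce[j]+[x0,y0]).round(1),s[j,4],s[j,2:4])
print("top");white(t,260,145,310,195);print("scene");white(c,205,205,265,260)
E
```

```text
t 38.575 pos [0.4739 0.0795 0.2357] yang -6.5 open 0.398 gf 0.0 F [ 0.4 -1.1  0.3]
a (np.float64(0.9537953795379538), 0.01, -2, -6, 0)
b (np.float64(0.940251572327044), 0.005, -10, 0, 0)
d (np.float64(0.9193083573487032), 0.005, -6, -3, 0)
c (np.float64(0.9347826086956522), 0.01, -4, -3, 0)
e (np.float64(0.9429429429429429), 0.01, -2, -3, 0)
top
[278.5 166. ] 2 [2 1]
[282. 165.] 3 [3 1]
scene
[230.5 210. ] 8 [8 6]
[225. 216.] 3 [3 3]
[238.2 224. ] 29 [8 8]
[259.4 223.6] 16 [6 5]
[216.5 225.5] 4 [4 4]
[222. 225.] 3 [3 1]
[212.4 232.4] 14 [5 5]
[243.  233.5] 6 [3 2]
[224.5 237. ] 2 [2 1]
[246.  238.5] 4 [3 2]
[238.5 242. ] 2 [2 1]
[210.6 256.2] 88 [15  8]
```

View pics/chk.png

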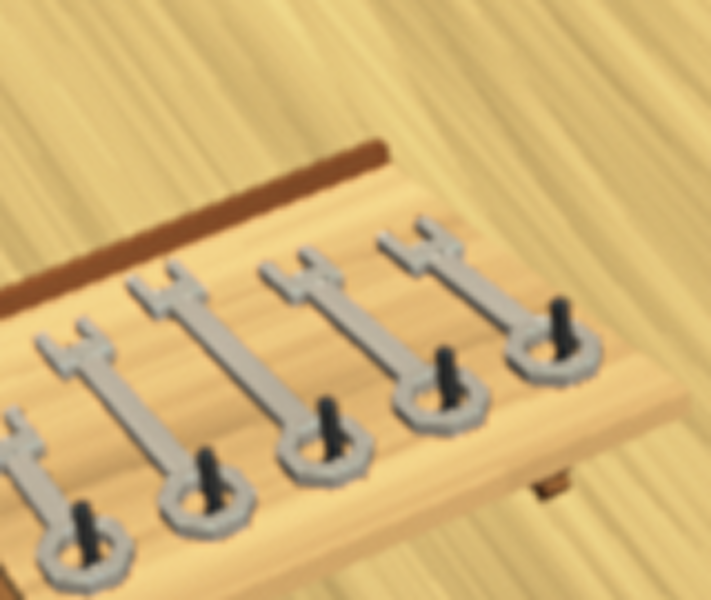

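All five hang flat, with rings at crop (85,550), (207,497), (325,447), (440,395) and (555,345). Now I'll measure the timer's centre and bar angle.

```bash
python3 - <<'E'
from h import *
np.set_printoptions(precision=4,suppress=True)
for n,(x0,y0,x1,y1) in dict(top=(258,142,312,196),scene=(203,198,270,268)).items():
    c=cap(n); im=c["color"][y0:y1,x0:x1]; h=cv2.cvtColor(im,cv2.COLOR_BGR2HSV); i3=im.astype(int)
    # box top: bluish (B>=R) and bright enough
    m=((i3[...,0]>i3[...,2]+5)&(i3.max(2)>(75 if n=="top" else 90))).astype(np.uint8)
    k,l,s,ce=cv2.connectedComponentsWithStats(m); j=1+np.argmax(s[1:,4]); v,u=np.nonzero(l==j); W=back(c,np.c_[u+x0,v+y0],.06)[:,:2]
    r=cv2.minAreaRect((W*1000).astype(np.float32)); print(n,"box",np.array(r[0]),np.array(r[1]),r[2],s[j,4])
    # black dial on the top face, centroid of filled hull
    # white line inside: bright low-sat pixels near the axis, at z=.102
    ctr=np.array(r[0])/1000; V,U=np.mgrid[y0:y1,x0:x1]; P=back(c,np.c_[U.ravel(),V.ravel()],.102)[:,:2]; d=np.linalg.norm(P-ctr,axis=1)
    w=np.clip(i3.min(2).ravel()-110,0,None)*(d<.034); 
    mu=(P*w[:,None]).sum(0)/w.sum(); C=((P-mu)*w[:,None]).T@(P-mu)/w.sum(); e,Q=np.linalg.eigh(C); a=Q[:,1]*np.sign(Q[:,1]@(mu-ctr))
    print("white",mu,"r",np.linalg.norm(mu-ctr),"dir from ctr",np.degrees(np.arctan2(*(mu-ctr)[::-1])),"PCA",np.degrees(np.arctan2(a[1],a[0])),np.sqrt(e))
E
```

```text
top box [ 626.5254 -132.5947] [64.1467 31.7034] 69.28366088867188 65
white [ 0.6078 -0.1329] r 0.018774548555383585 dir from ctr -179.19895380461645 PCA 137.8011340748529 [0.0011 0.0018]
scene box [695.4324 -98.1105] [25.0307 49.2599] 75.64662170410156 77
white [ 0.6953 -0.0936] r 0.004507774387204909 dir from ctr 91.839966047489 PCA 68.4663604246812 [0.0129 0.0198]
```

View pics/tl.png

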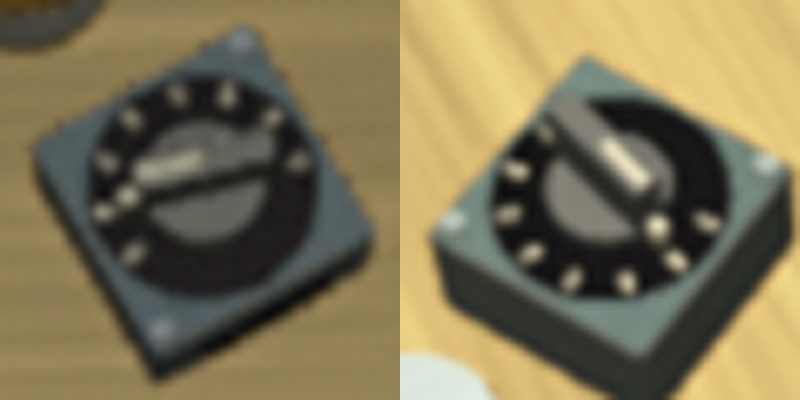

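```bash
python3 - <<'E'
from h import *
np.set_printoptions(precision=4,suppress=True)
t,c=cap("top"),cap("scene")
T=lambda X,Y,z:back(t,[260+(X+.5)/8-.5,145+(Y+.5)/8-.5],z)[0,:2]
S=lambda X,Y,z:back(c,[205+(X-400+.5)/6.667-.5,200+(Y+.5)/6.667-.5],z)[0,:2]
ang=lambda a,b:np.degrees(np.arctan2(*(b-a)[::-1]))
print("dial",T(203,187,.061),S(610,197,.061))
a,b=T(205,155,.102),T(137,170,.102); print("line top",a,b,ang(a,b),"bar ctr",T(204,155,.102),"bar ang",ang(T(273,139,.102),T(135,172,.102)))
a,b=S(608,145,.102),S(642,185,.102); print("line scene",a,b,ang(a,b),"bar",S(572,100,.102),S(644,188,.102),ang(S(572,100,.102),S(644,188,.102)))
print("box top",T(245,25,.06),T(35,150,.06),T(372,235,.06)); print("box scene",S(590,55,.06),S(432,235,.06),S(792,175,.06),S(640,358,.06))
# dark marks: dial marks white -> circle fit, z=.0615 (scene)
mk=[(545,130),(517,170),(509,214),(531,253),(572,281),(627,282),(676,261),(708,221)]
P=np.array([S(x,y,.061) for x,y in mk]); s=least_squares(lambda p:np.linalg.norm(P-p[:2],axis=1)-p[2],[.69,-.1,.04]); print("scene marks circle",s.x,np.abs(s.fun).max(),np.degrees(np.arctan2(*(P-s.x[:2]).T[::-1])))
mk=[(135,253),(104,212),(106,162),(132,120),(179,98),(229,97),(272,118),(298,161)]
P=np.array([T(x,y,.061) for x,y in mk]); s=least_squares(lambda p:np.linalg.norm(P-p[:2],axis=1)-p[2],[.69,-.1,.04]); print("top marks circle",s.x,np.abs(s.fun).max(),np.degrees(np.arctan2(*(P-s.x[:2]).T[::-1])))
report()
E
```

```text
dial [ 0.6794 -0.1528] [ 0.6803 -0.1536]
line top [ 0.6809 -0.1531] [ 0.6753 -0.1249] 101.23375216772973 bar ctr [ 0.6809 -0.1527] bar ang 102.27829743669811
line scene [ 0.6786 -0.1505] [ 0.6751 -0.1267] 98.48679256215341 bar [ 0.6819 -0.1774] [ 0.675 -0.125] 97.51848550111663
box top [ 0.7512 -0.1731] [ 0.6981 -0.082 ] [ 0.6565 -0.2235]
box scene [ 0.6566 -0.2233] [ 0.7516 -0.1729] [ 0.6098 -0.1274] [ 0.7025 -0.0796]
scene marks circle [ 0.6791 -0.1544  0.0427] 0.0010889744892569747 [-76.0586 -45.8617 -16.1685  13.271   42.9869  72.692  102.0121 133.0193]
top marks circle [ 0.6793 -0.1526  0.0419] 0.001317945357561058 [133.5408 102.9241  73.0961  43.4978  12.3955 -17.6016 -45.7658 -75.7627]
t 38.875 pos [0.4732 0.08   0.2344] yang -6.4 open 0.399 gf 0.0 F [0.  0.5 0.3]
```

Timer centre is (0.680, −0.1535). The pointer is at about 102.7°, the second mark, and the target is −17.3°. I'll go over it and close on the bar.

Request:
jog_arm --pt "4 -5 0" --pt "9 -10 0" --pt "14 -15 0" --pt "18 -20 -3" --pt "20.7 -23.4 -7" --pt "20.7 -23.4 -9" --pt "20.7 -23.4 -9" --pt "20.7 -23.4 -9" --pt "20.7 -23.4 -9" --turn '[9,19.2,19.2,19.2,19.2,19.2,19.2,19.2,19.2]' --grip '[0.5,0.5,0.5,0.5,0.5,0.5,0.5,0.5,0.5]'

```text
time_s: 40.0
position: [0.6801, -0.1536, 0.1467]
tcp_rot: [[-0.221, 0.975, 0.003], [0.975, 0.221, -0.001], [-0.001, 0.002, -1.0]]
force: [0.4, 0.7, 0.5]
opening: 0.499
grasp_force: 0.0
```

Request:
jog_arm --pt "0 0 -3" --pt "0 0 -6" --pt "0 0 -7" --pt "0 0 -7" --pt "0 0 -7" --pt "0 0 -7" --pt "0 0 -7" --pt "0 0 -7" --pt "0 0 -7" --turn '[0,0,0,0,0,0,0,0,0]' --grip '[0.5,0.5,0.5,0.5,1,1,1,1,1]'

```text
time_s: 41.12
position: [0.681, -0.1545, 0.0751]
tcp_rot: [[-0.22, 0.976, 0.004], [0.976, 0.22, -0.0], [-0.001, 0.003, -1.0]]
force: [3.8, 0.8, 0.3]
opening: 0.16
grasp_force: 30.0
```

```bash
python3 -c "
from h import *
s,_,_=report(); print(s['moment'],s['joint_positions'])"
```

```text
t 41.125 pos [ 0.681  -0.1545  0.0751] yang 12.7 open 0.16 gf 30.0 F [3.8 0.8 0.3]
[ 0.23185999 -0.73281241  0.05599398] [-2.19535145e+01  4.54231137e+01  7.69913625e+01  7.10894034e-02
  5.73895728e+01 -3.46864180e+01]
```

Request:
jog_arm --pt "0.1 0 0" --pt "0.1 0 0" --pt "0.1 0 0" --pt "0.1 0 0" --pt "0.1 0 0" --pt "0.1 0 0" --pt "0.1 0 0" --pt "0.1 0 0" --pt "0.1 0 0" --pt "0.1 0 0" --pt "0.1 0 0" --pt "0.1 0 0" --turn '[-5,-15,-25,-35,-45,-55,-65,-75,-85,-95,-105,-114]' --grip '[1,1,1,1,1,1,1,1,1,1,1,1]'

```text
time_s: 42.62
position: [0.6791, -0.1524, 0.0749]
tcp_rot: [[0.98, -0.201, -0.003], [-0.201, -0.98, 0.003], [-0.004, -0.003, -1.0]]
force: [-1.0, 5.4, 3.8]
opening: 0.159
grasp_force: 30.0
```

Request:
jog_arm --pt "0 0 0" --pt "0 0 0" --pt "0 0 0" --pt "0 0 0" --turn '[-6,-6,-6,-6]' --grip '[1,1,1,1]'

```text
time_s: 43.12
position: [0.6791, -0.1522, 0.0749]
tcp_rot: [[0.955, -0.298, -0.003], [-0.298, -0.955, 0.004], [-0.004, -0.003, -1.0]]
force: [-0.5, 5.5, 4.8]
opening: 0.159
grasp_force: 30.0
```

```bash
python3 -c "
from h import *
s,_,_=report(); print(s['moment'])"
```

```text
t 43.125 pos [ 0.6791 -0.1522  0.0749] yang -107.3 open 0.159 gf 30.0 F [-0.5  5.5  4.8]
[0.90254451 0.17587551 0.00339265]
```

Request:
jog_arm --pt "0 0 0" --pt "0 0 0" --pt "0 0 0" --pt "0 0 3" --pt "0 0 8" --pt "-3 0 13" --pt "-8 0 15" --pt "-13 -4 15" --pt "-18 -8 15" --pt "-22 -12 15" --pt "-22 -12 15" --pt "-22 -12 15" --turn '[0,0,0,0,0,0,0,0,0,0,0,0]' --grip '[0.5,0.5,0.5,0.5,0.5,0.5,0.5,0.5,0.5,0.5,0.5,0.5]'

```text
time_s: 44.62
position: [0.4605, -0.2748, 0.2247]
tcp_rot: [[0.954, -0.299, 0.0], [-0.299, -0.954, 0.0], [0.0, -0.0, -1.0]]
force: [0.7, -0.6, 0.3]
opening: 0.5
grasp_force: 0.0
```

Request:
jog_arm --pt "0 0 0" --pt "0 0 0" --pt "0 0 0" --pt "0 0 0" --turn '[0,0,0,0]' --grip '[0.5,0.5,0.5,0.5]'

```text
time_s: 45.12
position: [0.4607, -0.2742, 0.2245]
tcp_rot: [[0.955, -0.297, -0.0], [-0.297, -0.955, 0.0], [-0.0, -0.0, -1.0]]
force: [0.1, 0.7, 0.0]
opening: 0.497
grasp_force: 0.0
```

```bash
python3 - <<'E'
from h import *
report(); c=cap("scene"); t=cap("top")
f=lambda im,x0,y0,x1,y1,w,h:cv2.resize(im[y0:y1,x0:x1],(w,h),interpolation=cv2.INTER_CUBIC)
a=np.hstack([f(t["color"],260,145,310,195,300,300),f(c["color"],205,200,265,260,300,300)])
b=f(c["color"],335,260,495,380,400,300)
cv2.imwrite("pics/fin.png",np.vstack([a,np.hstack([b,np.zeros((300,200,3),np.uint8)])]))
for k,p in zip('abdce',(1,2,3,4,5)): print(k,hungfit(c,k,p))
E
```

```text
t 45.125 pos [ 0.4607 -0.2742  0.2245] yang -107.3 open 0.497 gf 0.0 F [0.1 0.7 0. ]
a (np.float64(0.9471947194719472), 0.01, -2, -6, 0)
b (np.float64(0.9276729559748428), 0.005, -10, 0, 0)
d (np.float64(0.9077809798270894), 0.005, -6, -3, 0)
c (np.float64(0.9239130434782609), 0.01, -4, -3, 0)
e (np.float64(0.9309309309309309), 0.01, -2, -3, 0)
```

View pics/fin.png

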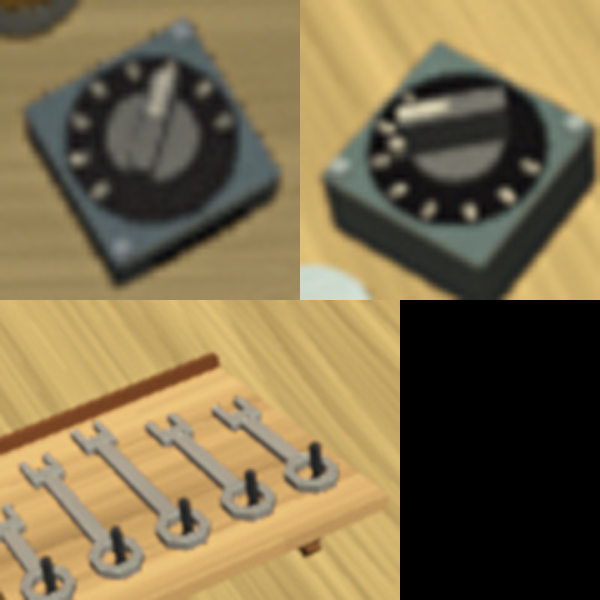

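The pointer now stands at the sixth mark, top crop (168,65), with two marks left beyond it. All five spanners still hang on their pegs, so I'm handing in.

```bash
python3 -c "
from rig import *
print(hand_in())"
```

```text
the job is handed in; nothing more can be done
None
```

I hung all five spanners on the rack, one to a peg with the rings against the board, then turned the timer four clicks clockwise, and handed the job in at about 45 s; the rig gave no verdict.

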